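# Clamp a drawn cup in the spring draw-clamp and hold it

## Task

Clamp the one steel cup that stands apart from the rows, ready for marking: set it upright, open side up, fully down in the round nest of the draw-clamp fixture and let go of it, then take the black T-handle and draw the spring-return slide out until its pointer stands level with the pointer of the set-mark, without pulling noticeably past it (the thin cup would dent). Finish while holding the handle there, since the spring opens the clamp as soon as it is released; do not shift the set-mark or the other things on the worktop.

Things in the scene. Friction and masses are not known exactly. Their poses are not given: they have to be found in the camera images.
- cup_center (a point): the only steel cup standing apart from the rows of cups (right part of the worktop): thin-walled, round, 64 mm outside diameter, 47 mm high, wall 3 mm, open at the top, flat base, 0.06 kg; the point is on its axis, half-way up (23.5 mm above its base); z along its axis
- nest (a point): centre of the floor of the bolted-down fixture's round nest, 25 mm above the worktop: a pocket 70 mm wide, 7 mm deep (3 mm play round the cup, rim chamfered 3 mm) in a dark plate 90 mm square, its top 32 mm above the worktop. Axes: x along the slide, away from the T-handle (the slide is drawn out along -x), y sideways, z up. Fingers have room on the +y and -y sides of a seated cup
- fixture: the bolted-down fixture; origin on the worktop under the nest centre, axes as the nest. Base plate 10 mm thick, x -100 to +125 mm, y -60 to +60 mm. On the nest's -x side stands a fixed anvil with two vee pads (34 mm from the nest centre, 31 mm to either side, tops 66 mm above the worktop). Beware of the equipment's chuck behind it, which overhangs the worktop from x = 0.62 m, 90 to 245 mm up
- handle (a point): centre of the T-handle's crossbar: a round black bar of 16 mm diameter and 90 mm length along the fixture's y, 60 mm above the worktop, on a central round post of 11 mm; 125 mm from the nest centre on its -x side when the slide is home; moves with the slide; the space beside the bar is free for 55 mm on the nest side
- slide (a joint): how far the slide is drawn out, m: 0 home, end stop at 0.045. A return spring pulls it home (4 N at 0, 8 N at 0.034). At about 0.0125 the jaw meets a seated cup, pushes it against the anvil, and its own spring adds 1 N to about 6.5 N at 0.034; keeping it drawn takes up to about 15 N
- jaw: the sprung jaw carried by the slide, that presses the cup against the anvil; it yields up to 36 mm on its spring. Its rubber face stands 42 mm from the nest centre on the +x side when home, 40 mm wide, top 63 mm above the worktop. Origin under the nest centre when the slide is home; axes as the nest
- cup: the same cup; origin at the centre of its underside, z up along its axis
- pointer (a point): tip of the dark flat pointer on the slide, between the anvil and the handle on the fixture's +y side, 21 mm above the worktop; moves with the slide; axes as the nest
- mark (a point): tip of the pointer of the set-mark, a dark block of 14 x 18 mm with a thumb screw on a graduated rail (a line each 5 mm) on the +y side; it points towards the slide's pointer; the slide is at the mark when both tips have the same place along the fixture's x; axes as the nest
- set_mark (a joint): where the set-mark stands, m, on the same scale as the slide: drawing the slide out to this value brings the pointers level; between 0.020 and 0.034; held by friction
- vee_block: bystander: steel V block, 62 x 57 x 35 mm, origin at the centre of its underside
- tape: bystander: roll of masking tape lying flat, 67 mm diameter, 24 mm high, origin at the centre of its underside
- pen: bystander: black marker pen, about 140 mm long, 17 mm high, origin at the centre of its underside
- brush: bystander: flat chip brush, about 200 mm long, 12 mm high, origin at the centre of its underside
- slide_gauge: bystander: steel caliper, 212 mm long, 13 mm high, origin at the centre of its underside
- key: bystander: chuck key with T bar, 110 x 117 x 18 mm, origin at the centre of its underside
- driver: bystander: screwdriver, 169 mm long, 27 mm high, origin at the centre of its underside
Things that resemble listed ones, but are neither listed nor needed, are in the scene too. What is shaped like the cup but red is not meant.

How it is judged:
By the outcome, as a careful person would: the job done as asked, in the order asked, and still so for the second after the job is handed in, while the arm keeps its last pose, push and grip.
It also fails if it takes over 53 s, if anything falls off the work surface, if the arm or the gripper's body presses on something with over 40 N, if the wrist force passes 120 N, or if a joint passes its speed limit or range.

## Robot

A 7-joint arm with a two-finger parallel gripper is mounted at the origin on a cart in front of the work surface, level with it; the furniture and walls round the work are solid. World frame = base frame: x ahead of the robot, y to its left, z up, the work surface at z = 0. Lengths are in m, angles in rad, forces in N, time in s.
With the tool pointing down it reaches from about 0.35 to 0.9 m from the base axis. Payload 7.2 kg.
Tool frame: the origin (TCP) lies midway between the tips of the shut fingers; the grasp point (between the pads) lies r.pinch_z behind it (r.pinch_z is the distance from the TCP to the grasp point, in m); z points along the fingers, y is the direction in which the jaws open and shut (so a half turn about z gives the same grasp; the last joint's range is limited). The gripper opens to 85 mm and grips with 20 to 120 N. Pads are 22 mm wide; open, the fingers measure 114 mm over their backs; the gripper's body (76 mm by 85 mm) begins 54 mm behind the grasp point. The pads swing forward as they close: fully open they stand 13 mm farther back than shut.
Start: joints at [-1.262, 0.411, -0.013, 1.596, 0.006, 1.134, -0.082], TCP at [0.23, 0.581, 0.231] pointing down, gripper open.
Joint ranges: [-2.95, 2.95], [-0.29, 1.99], [-1.47, 1.44], [0.14, 2.54], [-1.03, 4.17], [0.13, 1.85], [-2.86, 2.86]. Speed limits (rad/s): [2.39, 2.39, 3.01, 3.01, 3.14, 3.14, 3.14].

## Interface

Orientations are given as a rotation vector (axis times angle).
In Python, from plant import r, eyes gives the robot as it stands.
- The arm moves only by the tool carry_out, never from a script. Its argument "motion" is one flat list of numbers, 4 for each row, row after row: the shift along the tool's x, y, z in m, then the turn about the tool's z in rad. In form: [x, y, z, turn, x, y, z, turn, ...]. A call has 1 to 20 rows; each row shifts and turns the commanded pose from where the row before left it, along the tool's axes as they then stand; what a row does not reach is not made up. A row lasts 1/8 s, in which the tool goes at most 62.5 mm and 10.7 degrees, less where a joint would pass 70% of its speed; a pose out of reach is approached as far as the arm can. A call is refused whole if a number of a shift passes 0.0625 or a number of a turn 0.188, either way. A call with a gripper value outside its range is refused whole. "grip" is the opening in per cent of the stroke, from 0 (shut) to 100 (fully open), set as the call begins (left out, the last holds). The fingers move at their own pace and stop on an object; "grip_force" is the grip in N (left out, the last holds). Time passes only in rows, so rows that do not move let the fingers close. It gives the time, the measured TCP pose, the force and the opening at its end, in the units of the state.
- r.get_obs(): the state, without advancing time (a new reading comes with each control period).
- eyes.snapshot(name): name is "scene" or "top"; returns a dict with "image" (384x512x3 uint8, red, green, blue), "range_z" (384x512 float32, m along the optical axis (not along the pixel's ray), 0 where there is no reading), "camera_matrix" (3x3 intrinsics, pixels), "cam_to_world" (4x4, takes a point from camera to world coordinates). Camera axes: x right, y down, z forward; pixel columns grow to the right and rows downward; lengths in m; the calibration is good to about 2 mm. A picture is of the moment at which its call begins.
- r.job_done(): hands the job in, once; it reports no verdict.
The state is a dict: "clock": time; "joint_positions": joint angles; "dq": joint speeds; "joint_torque": joint torques, N m; "ee_pos": TCP position; "ee_rot": TCP orientation; "force": force on the tool from outside, world axes, zero at the start; "torque": the same for the moment, N m; "width": finger opening in m.
Only numpy, scipy, OpenCV 4.12 (cv2) and the standard library are available. Lean on these libraries where they do the work, as an engineer would, in place of code of your own. Each camera call takes 0.05 s, during which the arm holds its last target.

## Working session

There is one attempt and no reset: what is moved stays moved. The work goes in short steps, Python scripts to look and compute and a tool call to move; the robot and the scene stay as the last step left them, time stands still between calls to the robot, and variables do not carry over. Pictures are saved under pics/ and viewed, and the job is handed in when it is done.

Besides the shell and the picture viewer there is one more tool, called as name(argument=value, ...), one argument or row to a line, values as JSON. carry_out: Moves the arm, as the interface text tells. Its arguments: {"type":"object","properties":{"motion":{"type":"array"},"grip":{"type":"number"},"grip_force":{"type":"number"}},"required":["motion"]}

```bash
mkdir -p pics; ls; python3 - <<'E'
from plant import r, eyes
import cv2, numpy as np
for n in ("scene","top"):
    s=eyes.snapshot(n); cv2.imwrite(f"pics/{n}0.png",cv2.resize(s["image"][:,:,::-1],(800,600),interpolation=cv2.INTER_CUBIC)); np.savez(f"{n}0.npz",**s)
    print(n,s["camera_matrix"].round(1).tolist(),s["cam_to_world"].round(3).tolist())
o=r.get_obs(); print(o, r.pinch_z)
E
```

```text
pics
scene [[452.0, 0.0, 259.8], [0.0, 452.0, 191.5], [0.0, 0.0, 1.0]] [[0.592, -0.61, 0.527, -0.293], [-0.806, -0.437, 0.399, -0.779], [-0.013, -0.661, -0.751, 1.262], [0.0, 0.0, 0.0, 1.0]]
top [[427.1, 0.0, 252.5], [0.0, 427.1, 193.7], [0.0, 0.0, 1.0]] [[-0.019, -0.997, 0.081, 0.426], [-1.0, 0.019, 0.005, -0.151], [-0.007, -0.081, -0.997, 1.311], [0.0, 0.0, 0.0, 1.0]]
{'clock': 0.1, 'joint_positions': array([-1.26218599,  0.41183077, -0.01270378,  1.59695852,  0.00561123,
        1.13428936, -0.08218105]), 'dq': array([-0.00078133, -0.00106943,  0.00135098, -0.00099643, -0.00083724,
        0.00019748,  0.00236698]), 'joint_torque': array([ 2.57488682e-03, -6.01828837e+01,  6.84213806e-01, -3.00086975e+01,
        1.40170130e-02,  6.43802152e-03,  3.97278643e-05]), 'ee_pos': array([0.22985305, 0.58072409, 0.23053119]), 'ee_rot': array([-5.88304975e-01, -3.08585631e+00,  2.26468492e-03]), 'force': array([ 0.08700051, -0.22139998, -0.43902881]), 'torque': array([0.06439943, 0.05909839, 0.00097184]), 'width': 0.08558135844835148} 0.0187
```

View pics/scene0.png

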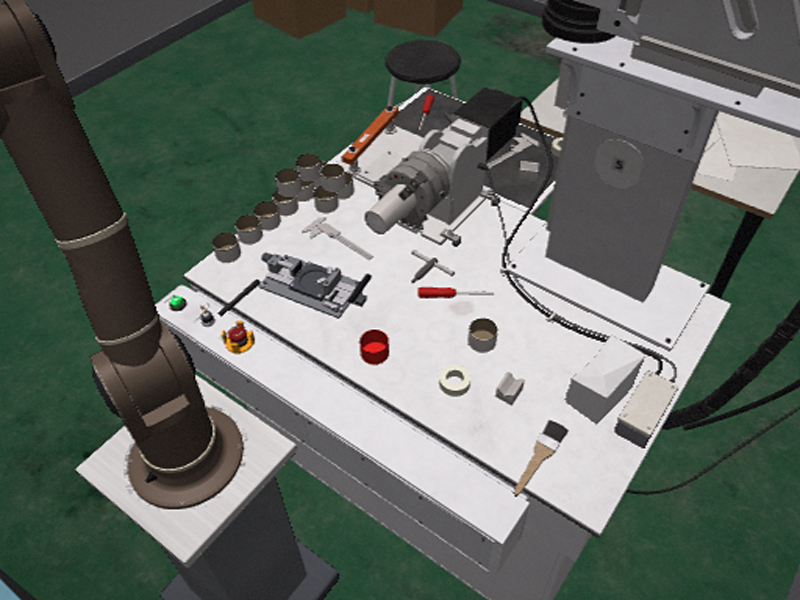

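View pics/top0.png

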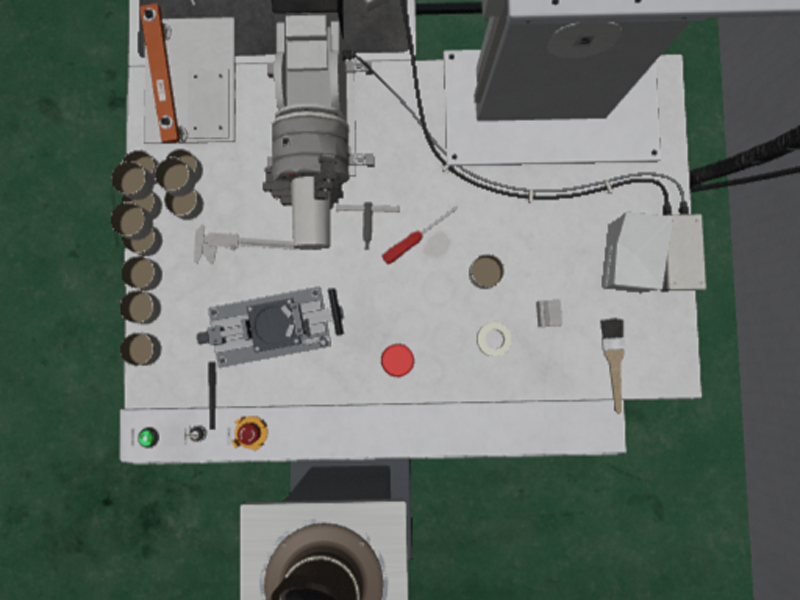

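```bash
cat > h.py <<'E'
import numpy as np, cv2
def cloud(s):
    K=s["camera_matrix"];T=s["cam_to_world"];z=s["range_z"]
    v,u=np.indices(z.shape)
    P=np.stack([(u-K[0,2])*z/K[0,0],(v-K[1,2])*z/K[1,1],z],-1)@T[:3,:3].T+T[:3,3]
    P[z<=0]=np.nan
    return P
def pix(s,p):
    K=s["camera_matrix"];T=s["cam_to_world"]
    c=(np.asarray(p)-T[:3,3])@T[:3,:3]
    return (c[...,:2]/c[...,2:])*[K[0,0],K[1,1]]+[K[0,2],K[1,2]]
def onplane(s,uv,z):
    K=s["camera_matrix"];T=s["cam_to_world"]
    d=T[:3,:3]@np.array([(uv[0]-K[0,2])/K[0,0],(uv[1]-K[1,2])/K[1,1],1])
    return T[:3,3]+d*(z-T[2,3])/d[2]
E
python3 - <<'E'
import numpy as np,cv2
from h import *
t=np.load("top0.npz");s=np.load("scene0.npz")
a=t["image"][170:245,115:235,::-1]; cv2.imwrite("pics/tc.png",cv2.resize(a,(800,500),interpolation=cv2.INTER_CUBIC))
a=s["image"][150:210,145:245,::-1]; cv2.imwrite("pics/sc.png",cv2.resize(a,(800,480),interpolation=cv2.INTER_CUBIC))
P=cloud(t)
m=(P[...,2]>0.035)&(P[...,2]<0.06)
n,l,st,c=cv2.connectedComponentsWithStats(m.astype(np.uint8))
for i in range(1,n):
    if st[i,4]>8:
        q=P[l==i]; print(c[i].round(1),st[i,4],q.mean(0).round(4),q.min(0).round(3),q.max(0).round(3))
E
```

```text
[105.3  17.9] 10 [1.0841 0.3001 0.0399] [1.075 0.296 0.036] [1.091 0.302 0.054]
[228.8  39.7] 9 [ 1.0063 -0.0811  0.0395] [ 1.003 -0.085  0.036] [ 1.01  -0.078  0.044]
[241.2  48.1] 16 [ 0.9756 -0.1191  0.0467] [ 0.97  -0.127  0.037] [ 0.98 -0.11  0.06]
[221.  65.] 23 [ 0.9253 -0.0564  0.0432] [ 0.887 -0.057  0.036] [ 0.963 -0.056  0.054]
[347.5  72.9] 250 [ 0.8909 -0.4403  0.047 ] [ 0.888 -0.571  0.035] [ 0.917 -0.312  0.06 ]
[115.2  83.9] 12 [0.8729 0.2668 0.0429] [0.864 0.263 0.035] [0.882 0.269 0.056]
[112.7  96.6] 31 [0.8338 0.2746 0.0417] [0.823 0.251 0.036] [0.838 0.294 0.049]
[84.1 98.3] 31 [0.8301 0.3615 0.0429] [0.815 0.336 0.035] [0.838 0.378 0.051]
[473.7 102.8] 65 [ 0.7898 -0.8151  0.0488] [ 0.778 -0.843  0.035] [ 0.807 -0.807  0.06 ]
[ 96.  131.8] 132 [0.7251 0.3224 0.0474] [0.637 0.313 0.035] [0.829 0.356 0.059]
[229.9  99.9] 12 [ 0.8171 -0.0818  0.0387] [ 0.812 -0.085  0.036] [ 0.823 -0.076  0.044]
[124.9 106.7] 22 [0.801  0.2364 0.0446] [0.781 0.234 0.035] [0.821 0.239 0.058]
[111.6 112.3] 236 [0.7831 0.2749 0.0497] [0.757 0.249 0.043] [0.807 0.299 0.06 ]
[ 84.2 114.
[... 1105 characters left out ...]
3711 0.0425] [0.502 0.35  0.035] [0.563 0.38  0.053]
[ 95.3 196.8] 42 [0.529  0.3243 0.042 ] [0.502 0.315 0.035] [0.562 0.345 0.048]
[192.9 204.5] 25 [0.5001 0.0321 0.0481] [0.472 0.027 0.036] [0.531 0.037 0.06 ]
[158.8 210.2] 39 [0.485  0.1326 0.051 ] [0.465 0.127 0.035] [0.503 0.139 0.06 ]
[138.4 214. ] 214 [0.4748 0.1926 0.0526] [0.457 0.147 0.036] [0.493 0.229 0.06 ]
[187.5 212.5] 10 [0.4767 0.0484 0.0467] [0.469 0.045 0.035] [0.487 0.052 0.057]
[ 79.7 223.1] 44 [0.4517 0.3698 0.0424] [0.422 0.353 0.035] [0.481 0.378 0.052]
[ 95.9 223.1] 38 [0.4507 0.3215 0.0422] [0.422 0.314 0.036] [0.481 0.337 0.049]
[212.2 358.4] 125 [ 0.0544 -0.0197  0.0448] [ 0.004 -0.07   0.035] [0.073 0.051 0.059]
```

View pics/tc.png

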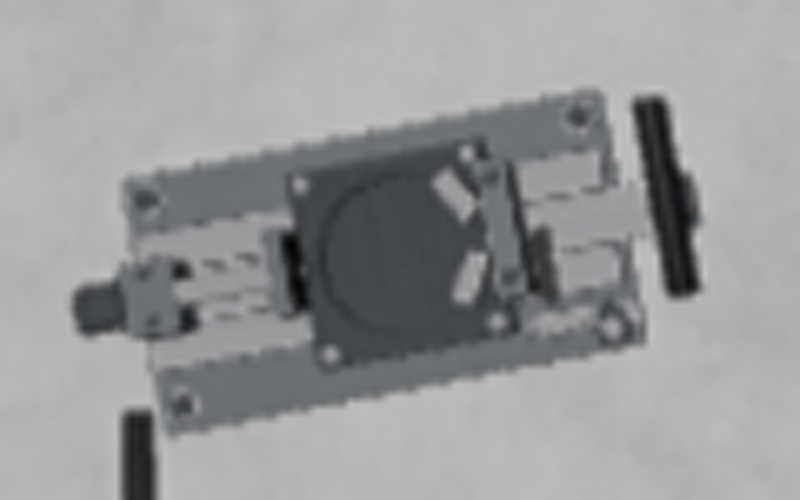

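View pics/sc.png

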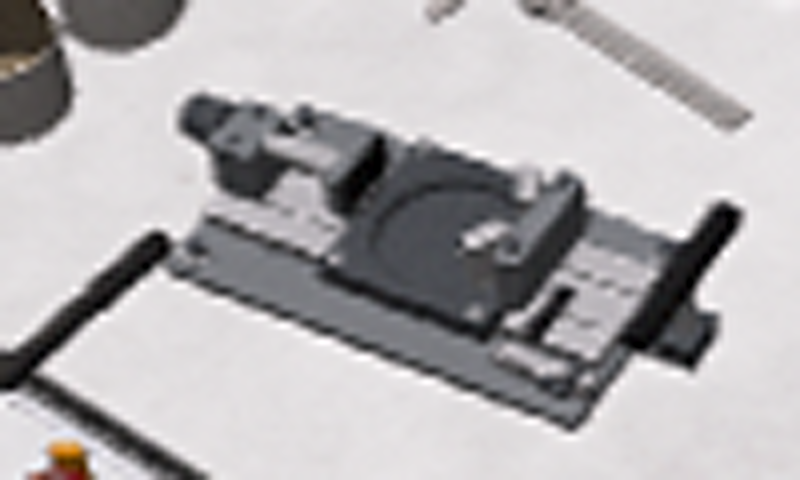

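```bash
python3 - <<'E'
import numpy as np,cv2
from plant import r,eyes
print([a for a in dir(r) if a[0]!='_'],[a for a in dir(eyes) if a[0]!='_'])
from h import *
t=np.load("top0.npz");s=np.load("scene0.npz")
a=t["image"][188:228,185:227,::-1]; 
b=s["image"][175:207,198:238,::-1]
def z(a,n,k): 
    a=cv2.resize(a,None,fx=k,fy=k,interpolation=cv2.INTER_NEAREST); a=cv2.convertScaleAbs(a,alpha=1.3,beta=0); cv2.imwrite(n,a)
z(a,"pics/tz.png",15); z(b,"pics/sz.png",19)
E
```

```text
['Unreachable', 'get_obs', 'job_done', 'pinch_z'] ['snapshot']
```

View pics/tz.png

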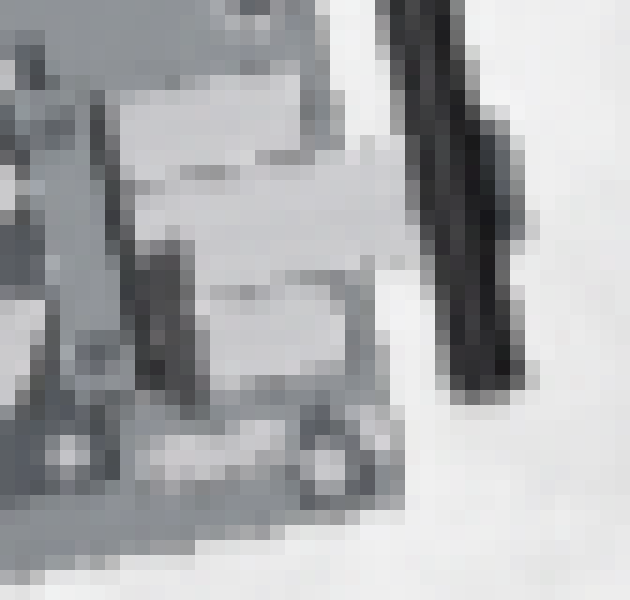

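View pics/sz.png

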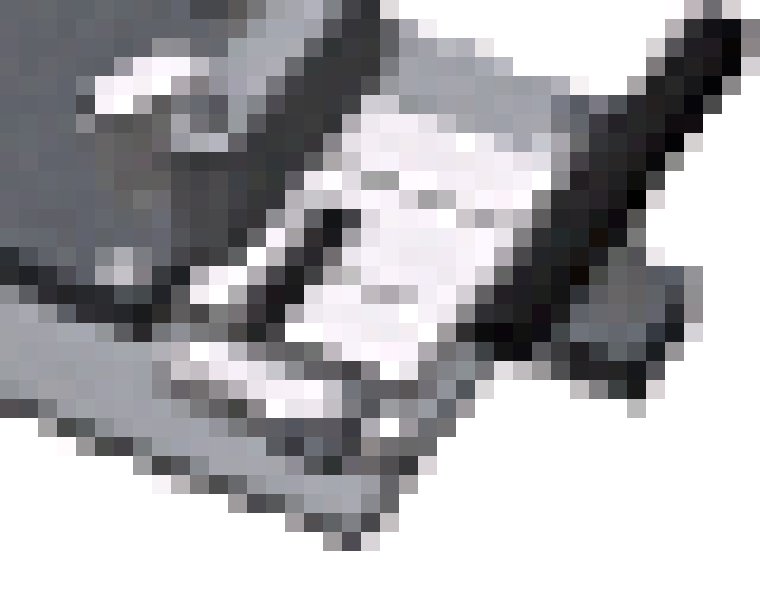

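```bash
cat > fit.py <<'E'
import numpy as np,cv2
from h import *
from scipy.optimize import least_squares
from scipy.ndimage import map_coordinates
def fix2w(p,pts):
    x,y,a=p; pts=np.atleast_2d(np.asarray(pts,float)); c,s=np.cos(a),np.sin(a)
    return np.stack([x+c*pts[:,0]-s*pts[:,1],y+s*pts[:,0]+c*pts[:,1],pts[:,2]],1)
def edgefit(s,p0,edges,it=6,thr=None):
    g=cv2.cvtColor(s["image"],cv2.COLOR_RGB2GRAY).astype(float)
    p=np.array(p0,float)
    for k in range(it):
        W=0.012 if k<2 else 0.007
        offs=np.linspace(-W,W,57); obs=[]
        for (A,B,n) in edges:
            A=np.array(A,float);B=np.array(B,float);n=np.array(n,float)
            for f in np.linspace(0.08,0.92,40):
                c=A+f*(B-A); uv=pix(s,fix2w(p,c+offs[:,None]*n))
                pr=map_coordinates(g,[uv[:,1],uv[:,0]],order=1)
                lo,hi=pr[:8].mean(),pr[-8:].mean()
                if hi-lo<25: continue
                m=(lo+hi)/2 
                i=np.where((pr[:-1]<m)&(pr[1:]>=m))[0]
                if len(i)!=1: continue
                i=i[0]; d=offs[i]+(m-pr[i])/(pr[i+1]-pr[i])*(offs[1]-offs[0])
                obs.append((c,n,d))
        C=np.array([o[0] for o in obs]);N=np.array([o[1] for o in obs]);D=np.array([o[2] for o in obs])
        # delta in fixture frame: dx,dy,da
        J=np.stack([N[:,0],N[:,1],N[:,1]*C[:,0]-N[:,0]*C[:,1]],1)
        sol=least_squares(lambda q:J@q-D,[0,0,0],loss="soft_l1",f_scale=0.0005).x
        c,sn=np.cos(p[2]),np.sin(p[2])
        p=p+[c*sol[0]-sn*sol[1],sn*sol[0]+c*sol[1],sol[2]]
    return p,len(D),np.std(J@sol-D), [ (tuple(n),np.mean((D-J@sol)[np.all(N==n,1)]).round(4),np.sum(np.all(N==n,1))) for n in np.unique(N,axis=0)]
E
python3 - <<'E'
from fit import *
t=np.load("top0.npz");s=np.load("scene0.npz")
X0,X1,Y=-.1,.125,.06
far=((X0,-Y,.01),(X1,-Y,.01),(0,-1,0)); near=((X0,Y,.01),(X1,Y,.01),(0,1,0))
left=((X1,-Y,.01),(X1,-.02,.01),(1,0,0)); left2=((X1,.02,.01),(X1,Y,.01),(1,0,0))
right=lambda z:((X0,-Y,z),(X0,-.05,z),(-1,0,0)); 
right2=lambda z:((X0,.046,z),(X0,Y,z),(-1,0,0))
uvs=[(115+125/6.667,170+178/6.667),(115+600/6.667,170+92/6.667)]
A=onplane(t,uvs[0],.01);B=onplane(t,uvs[1],.01); d=A-B;a=np.arctan2(d[1],d[0]);print(A,B,a,np.linalg.norm(d))
M=(A+B)/2; c=M[:2]-np.array([[np.cos(a),-np.sin(a)],[np.sin(a),np.cos(a)]])@[0.0125,-.06]
print(c)
print("top",edgefit(t,[*c,a],[far,near,left,left2,right(0),right2(0)]))
# scene: near edge & right silhouettes at bottom z=0
near0=((X0,Y,0),(X1,Y,0),(0,1,0)); 
print("scene",edgefit(s,[*c,a],[near0,right2(0),left2,((X0+.02,-Y,.01),(X1,-Y,.01),(0,-1,0))]))
E
```

```text
[0.52965812 0.21849309 0.01      ] [ 5.65039339e-01 -4.88463576e-06  1.00000000e-02] 1.731332127984411 0.2213440626006453
[0.49011831 0.087314  ]
top (array([0.4922708 , 0.08956435, 1.73961361]), 220, np.float64(0.0007919187883740545), [((np.float64(-1.0), np.float64(0.0), np.float64(0.0)), np.float64(-0.0003), np.int64(80)), ((np.float64(0.0), np.float64(-1.0), np.float64(0.0)), np.float64(-0.0), np.int64(40)), ((np.float64(0.0), np.float64(1.0), np.float64(0.0)), np.float64(-0.0), np.int64(40)), ((np.float64(1.0), np.float64(0.0), np.float64(0.0)), np.float64(-0.0006), np.int64(60))])
scene (array([0.49514798, 0.09075603, 1.74109803]), 142, np.float64(0.0012835628523773699), [((np.float64(-1.0), np.float64(0.0), np.float64(0.0)), np.float64(-0.0009), np.int64(40)), ((np.float64(0.0), np.float64(-1.0), np.float64(0.0)), np.float64(-0.0003), np.int64(35)), ((np.float64(0.0), np.float64(1.0), np.float64(0.0)), np.float64(-0.0002), np.int64(40)), ((np.float64(1.0), np.float64(0.0), np.float64(0.0)), np.float64(-0.0017), np.int64(27))])
```

```bash
cat > rect.py <<'E'
from fit import *
def rect(s,p,z,x0,x1,y0,y1,k=5000,inter=cv2.INTER_CUBIC):
    xs=np.arange(x0,x1,1/k);ys=np.arange(y0,y1,1/k)
    X,Y=np.meshgrid(xs,ys); uv=pix(s,fix2w(p,np.stack([X.ravel(),Y.ravel(),0*X.ravel()+z],1))).astype(np.float32).reshape(*X.shape,2)
    return cv2.remap(s["image"],uv[...,0],uv[...,1],inter)[:,:,::-1]
E
python3 - <<'E'
from rect import *
t=np.load("top0.npz");s=np.load("scene0.npz")
pt=[.4923,.0896,1.7396];ps=[.4951,.0908,1.7411]
for n,c,p in (("t",t,pt),("s",s,ps)):
    im=rect(c,p,.021,-.115,-.035,-.0,.07,k=8000).copy()
    im=cv2.convertScaleAbs(im,alpha=1.3)
    for q in range(-110,-35,10): 
        x=int((q/1000+.115)*8000); cv2.line(im,(x,0),(x,8),(0,0,255),1); cv2.putText(im,str(q),(x+2,20),0,.4,(0,0,255))
    for q in range(0,70,10):
        y=int((q/1000)*8000); cv2.line(im,(0,y),(8,y),(0,0,255),1); cv2.putText(im,str(q),(10,y+5),0,.4,(0,0,255))
    cv2.imwrite(f"pics/rect_{n}.png",im)
# cup rim
P=cloud(t)
g=P[150:200,280:345]; m=(g[...,2]>.03)
from scipy.optimize import least_squares
for nm,c in (("t",t),("s",s)):
    P=cloud(c); m=(P[...,2]>.041)&(P[...,2]<.056)&(np.hypot(P[...,0]-.588,P[...,1]+.322)<.05)
    q=P[m]; f=least_squares(lambda v:np.hypot(q[:,0]-v[0],q[:,1]-v[1])-.0305,[.588,-.322],loss="soft_l1",f_scale=.002)
    print(nm,len(q),f.x.round(4),np.median(np.hypot(*(q[:,:2]-f.x).T)))
E
```

```text
t 36 [ 0.5888 -0.3227] 0.03132115603218477
s 51 [ 0.5877 -0.3219] 0.03123151831495916
```

View pics/rect_t.png

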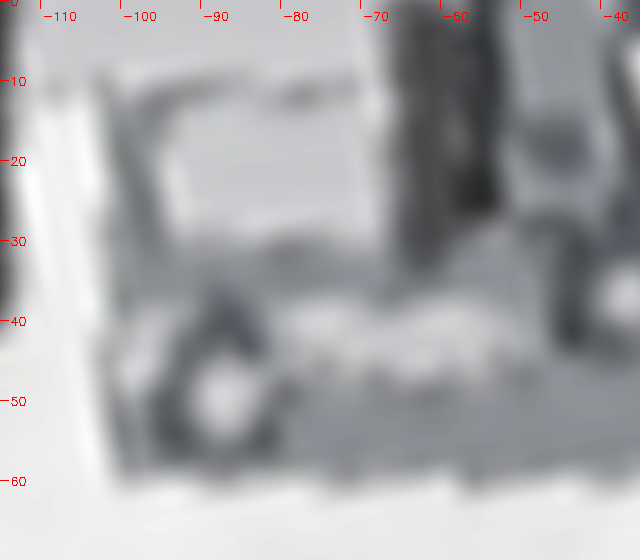

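View pics/rect_s.png

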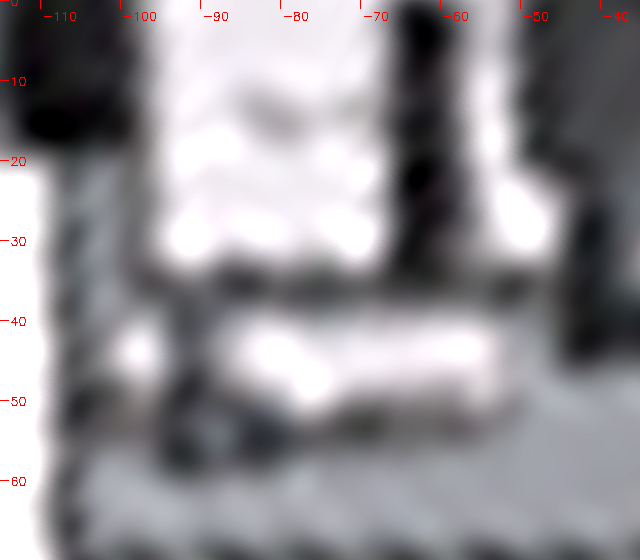

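```bash
python3 - <<'E'
from rect import *
t=np.load("top0.npz");s=np.load("scene0.npz")
pt=[.4923,.0896,1.7396];ps=[.4951,.0908,1.7411]
for n,c,p in (("t",t,pt),("s",s,ps)):
    im=rect(c,p,.021,-.105,-.04,0.016,.06,k=1000,inter=cv2.INTER_LINEAR).mean(2)
    print(n); print("     ",*range(-105,-40,2))
    for y in range(16,58,2): print(y,*im[y-16,::2].astype(int))
E
```

```text
t
      -105 -103 -101 -99 -97 -95 -93 -91 -89 -87 -85 -83 -81 -79 -77 -75 -73 -71 -69 -67 -65 -63 -61 -59 -57 -55 -53 -51 -49 -47 -45 -43 -41
16 181 157 116 110 109 116 137 149 153 154 155 153 151 150 149 150 153 154 148 133 91 67 59 67 63 46 64 80 88 86 86 91 107
18 183 164 117 109 113 130 145 155 156 156 155 155 154 154 154 154 155 154 145 121 87 64 59 66 65 50 69 91 86 80 75 83 102
20 184 173 123 107 111 137 153 156 156 155 155 155 155 154 154 153 154 154 146 118 88 64 60 59 57 51 70 103 94 87 79 87 99
22 184 182 134 108 105 139 159 157 156 155 155 154 154 154 154 154 155 155 151 123 94 64 60 55 46 45 62 104 104 99 92 97 103
24 183 175 138 107 101 130 160 158 156 156 156 156 155 156 156 155 156 156 155 126 94 66 59 53 42 43 58 98 109 109 107 107 107
26 181 164 134 106 100 120 157 157 157 157 157 158 156 156 157 156 158 158 155 125 90 67 58 56 48 49 60 92 101 95 93 95 101
28 182 155 127 105 101 112 144 147 146 147 153 158 157 151 147 146 148 152 148 122 81 65 59 63 67 77 92 94 85 78 79 79 87
30 182 155 127 110 103 105 125 130 131 134 137 137 126 119 118 125 133 140 135 117 82 67 6
[... 3681 characters left out ...]
149 147 131 92 63 85 117 146 176 182 183 187 190 185 181 174 168 170 172 177 169 167 163 148 140 133 115 91 76 75
48 72 76 84 108 117 100 67 51 69 94 116 139 158 181 189 192 170 158 154 148 144 145 144 143 151 154 142 130 129 130 120 110 105
50 54 67 79 92 102 76 50 58 69 70 80 96 116 142 172 169 136 118 111 113 114 112 111 113 126 139 130 112 121 127 128 129 126
52 58 61 74 87 83 64 56 64 71 75 72 66 75 101 122 117 98 76 67 85 93 94 89 87 98 110 111 112 120 126 127 128 127
54 75 72 78 79 78 66 58 62 76 82 67 57 65 72 79 85 84 73 68 71 83 90 91 90 87 97 108 117 125 126 127 126 126
56 76 90 99 95 87 64 48 59 74 75 58 54 65 78 86 84 86 87 90 92 93 94 102 105 106 110 114 121 125 126 126 125 124
```

carry_out(
  motion=[0, 0, 0, 0.171, 0, 0, 0, 0.171, 0, 0, 0, 0.171, 0, 0, 0, 0.171, 0, 0, 0, 0.171, 0, 0, 0, 0.17, 0, 0, 0, 0],
  grip=100,
)

```text
clock: 0.98
ee_pos: [0.2298, 0.581, 0.2309]
ee_rot: [2.024, 2.402, -0.001]
force: [1.5, 0.1, 0.8]
width: 0.0855
```

```bash
cat > st.py <<'E'
import sys,numpy as np
from plant import r
from scipy.spatial.transform import Rotation as R
def st(tgt=None):
    o=r.get_obs(); M=R.from_rotvec(o["ee_rot"]).as_matrix()
    print("t",round(o["clock"],2),"pos",o["ee_pos"].round(4),"yaw_x",np.arctan2(M[1,0],M[0,0]).round(4),"zdir",M[:,2].round(3),"F",o["force"].round(1),"w",round(o["width"],4),"q",o["joint_positions"].round(2))
    if tgt is not None: print("tool delta",(M.T@(np.array(tgt)-o["ee_pos"])).round(4))
if __name__=="__main__": st([float(a) for a in sys.argv[1:4]] if len(sys.argv)>3 else None)
E
python3 st.py .588 -.3223 .12
```

```text
t 0.97 pos [0.2298 0.581  0.2309] yaw_x 1.7411 zdir [-0.    -0.001 -1.   ] F [1.5 0.1 0.8] w 0.0855 q [-1.41  0.41  0.2   1.61 -0.09  1.13 -1.03]
tool delta [-0.9508  0.2     0.1116]
```

carry_out(
  motion=[-0.05, 0.0105, 0, 0, -0.05, 0.0105, 0, 0, -0.05, 0.0105, 0, 0, -0.05, 0.0105, 0, 0, -0.05, 0.0105, 0, 0, -0.05, 0.0105, 0, 0, -0.05, 0.0105, 0, 0, -0.05, 0.0105, 0, 0, -0.05, 0.0105, 0, 0, -0.05, 0.0105, 0, 0, -0.05, 0.0105, 0, 0, -0.05, 0.0105, 0, 0, -0.05, 0.0105, 0, 0, -0.05, 0.0105, 0, 0, -0.05, 0.0105, 0, 0, -0.05, 0.0105, 0.02, 0, -0.05, 0.0105, 0.02, 0, -0.05, 0.0105, 0.02, 0, -0.05, 0.011, 0.02, 0, 0, 0, 0.02, 0],
)

```text
clock: 3.48
ee_pos: [0.5861, -0.3265, 0.1298]
ee_rot: [2.026, 2.4, -0.004]
force: [0.3, 1.0, 0.0]
width: 0.0855
```

```bash
python3 st.py .588 -.3223 .12; python3 - <<'E'
from h import *
from plant import eyes
for n in ("scene","top"):
    s=eyes.snapshot(n); np.savez(f"{n}1.npz",**s)
    im=s["image"][:,:,::-1]; uv=pix(s,[.588,-.322,.05]); u,v=map(int,uv)
    cv2.imwrite(f"pics/{n}1.png",cv2.resize(im[v-60:v+60,u-80:u+80],(800,600),interpolation=cv2.INTER_CUBIC))
E
```

```text
t 3.48 pos [ 0.5861 -0.3265  0.1298] yaw_x 1.7393 zdir [-0.001 -0.003 -1.   ] F [0.3 1.  0. ] w 0.0855 q [ 0.02  0.65  0.64  1.61 -0.44  1.03  0.96]
tool delta [0.0039 0.0026 0.0098]
```

View pics/scene1.png

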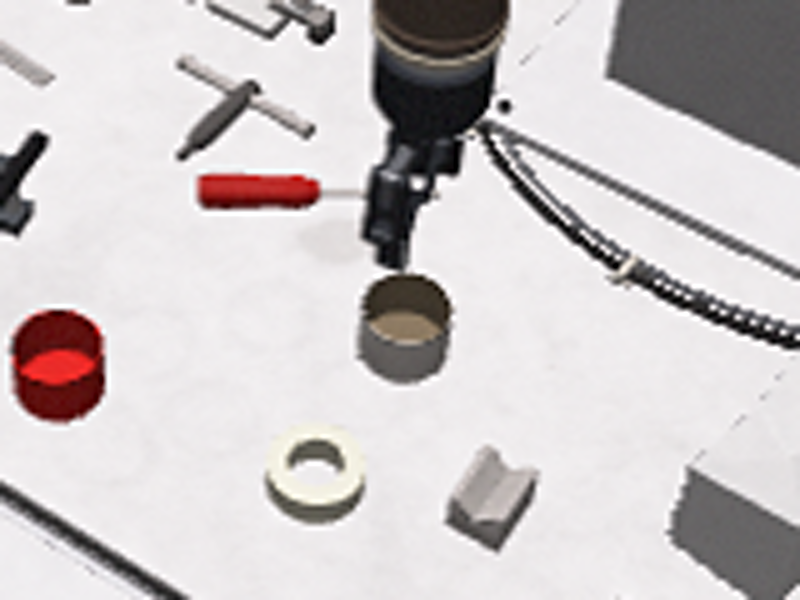

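View pics/top1.png

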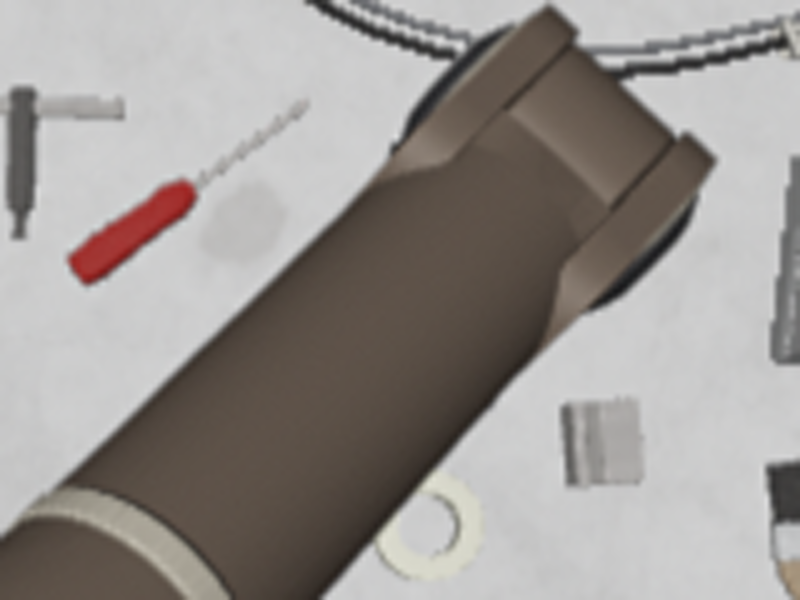

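carry_out(
  motion=[0.002, 0.001, 0.005, 0, 0.0015, 0.001, 0.005, 0, 0, 0, 0, 0, 0, 0, 0, 0],
)

```text
clock: 4.08
ee_pos: [0.5886, -0.3175, 0.1219]
ee_rot: [2.024, 2.401, 0.001]
force: [-0.7, -0.6, -0.4]
width: 0.0852
```

```bash
python3 st.py .588 -.3223 .005
```

```text
t 4.08 pos [ 0.5886 -0.3175  0.1219] yaw_x 1.7407 zdir [ 0.001 -0.    -1.   ] F [-0.7 -0.6 -0.4] w 0.0852 q [ 0.01  0.66  0.64  1.62 -0.44  1.01  0.95]
tool delta [-0.0046 -0.0015  0.1169]
```

carry_out(
  motion=[-0.0045, -0.0015, 0.01, 0, 0, 0, 0.02, 0, 0, 0, 0.025, 0, 0, 0, 0.025, 0, 0, 0, 0.022, 0, 0, 0, 0.01, 0, 0, 0, 0.005, 0, 0, 0, 0, 0, 0, 0, 0, 0],
)

```text
clock: 5.2
ee_pos: [0.5881, -0.3229, 0.0051]
ee_rot: [2.025, 2.4, 0.001]
force: [0.2, -0.3, 0.2]
width: 0.0853
```

```bash
python3 st.py .588 -.3223 .005
```

```text
t 5.2 pos [ 0.5881 -0.3229  0.0051] yaw_x 1.7398 zdir [ 0.001 -0.001 -1.   ] F [ 0.2 -0.3  0.2] w 0.0853 q [ 0.07  0.8   0.55  1.68 -0.54  0.82  1.03]
tool delta [ 0.0006 -0.      0.0001]
```

carry_out(
  motion=[0, 0, 0, 0, 0, 0, 0, 0, 0, 0, 0, 0, 0, 0, 0, 0, 0, 0, 0, 0, 0, 0, 0, 0],
  grip=0,
  grip_force=30,
)

```text
clock: 5.95
ee_pos: [0.5881, -0.3228, 0.0051]
ee_rot: [2.025, 2.4, 0.001]
force: [-0.8, 0.5, 4.7]
width: 0.0635
```

```bash
python3 st.py; python3 - <<'E'
from h import *
from plant import eyes
s=eyes.snapshot("scene"); np.savez("scene2.npz",**s)
im=s["image"][:,:,::-1]; uv=pix(s,[.588,-.322,.05]); u,v=map(int,uv)
cv2.imwrite("pics/scene2.png",cv2.resize(im[v-45:v+45,u-60:u+60],(800,600),interpolation=cv2.INTER_CUBIC))
E
```

```text
t 5.95 pos [ 0.5881 -0.3228  0.0051] yaw_x 1.7398 zdir [ 0.001 -0.    -1.   ] F [-0.8  0.5  4.7] w 0.0635 q [ 0.07  0.8   0.55  1.68 -0.54  0.82  1.03]
```

View pics/scene2.png

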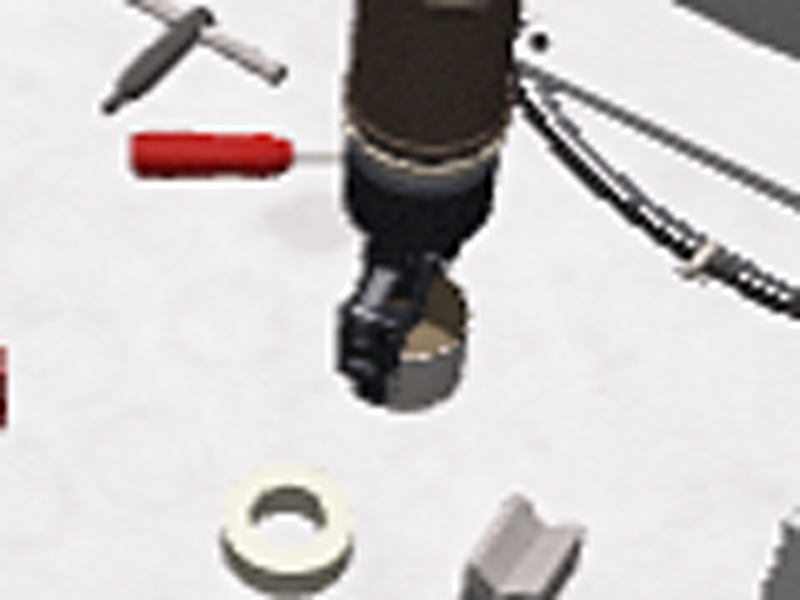

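```bash
python3 - <<'E'
from h import *
a=np.load("scene0.npz");b=np.load("scene2.npz")
u,v=map(int,pix(a,[.588,-.322,.03])); print(u,v)
g=lambda s:cv2.cvtColor(s["image"],cv2.COLOR_RGB2GRAY)
B=g(b);A=g(a)
big=np.hstack([cv2.resize(x[v-20:v+20,u-20:u+20],(400,400),interpolation=cv2.INTER_NEAREST) for x in(A,B)]); cv2.imwrite("pics/cmp.png",big)
T=B[v-6:v+14,u+3:u+16]
for k in (8,):
    up=lambda x:cv2.resize(x,None,fx=k,fy=k,interpolation=cv2.INTER_CUBIC)
    R=cv2.matchTemplate(up(A[v-12:v+20,u-3:u+22]),up(T),cv2.TM_CCOEFF_NORMED); _,m,_,l=cv2.minMaxLoc(R); print(m,l[0]/k-6,l[1]/k-6)
E
```

```text
308 213
0.9904352426528931 0.0 0.0
```

View pics/cmp.png

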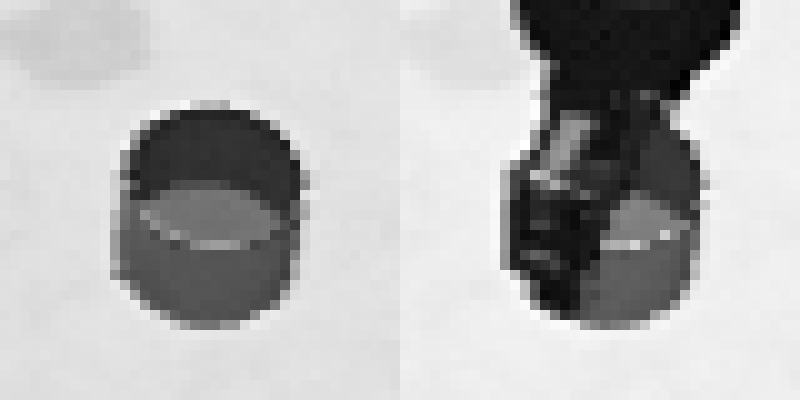

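```bash
python3 - <<'E'
from h import *
from scipy.optimize import least_squares
th=np.linspace(0,2*np.pi,180)
def hull(s,x,y):
    P=np.vstack([np.stack([x+.032*np.cos(th),y+.032*np.sin(th),0*th+z],1) for z in (0,.047)])
    return cv2.convexHull(pix(s,P).astype(np.float32))
for n in ("top","scene"):
    s=np.load(n+"0.npz"); g=cv2.cvtColor(s["image"],cv2.COLOR_RGB2GRAY)
    u,v=map(int,pix(s,[.588,-.322,.02])); k=8;w=22
    G=cv2.resize(g[v-w:v+w,u-w:u+w],None,fx=k,fy=k,interpolation=cv2.INTER_LINEAR)
    for thr in (150,165,130):
        c=max(cv2.findContours((G<thr).astype(np.uint8),cv2.RETR_EXTERNAL,cv2.CHAIN_APPROX_NONE)[0],key=cv2.contourArea)[:,0,:].astype(float)
        c=(c+.5)/k-.5+[u-w,v-w]
        f=least_squares(lambda q:[cv2.pointPolygonTest(hull(s,*q),(float(a),float(b)),True) for a,b in c],[.588,-.322],loss="soft_l1",f_scale=.3,diff_step=1e-3)
        r=f.fun; print(n,thr,f.x.round(4),np.mean(r).round(2),np.std(r).round(2))
E
```

```text
top 150 [ 0.5883 -0.3223] 0.09 0.14
top 165 [ 0.5883 -0.3223] -0.18 0.18
top 130 [ 0.5884 -0.3223] 0.42 0.12
scene 150 [ 0.5904 -0.3223] 0.36 0.17
scene 165 [ 0.5902 -0.3223] 0.21 0.18
scene 130 [ 0.591  -0.3221] 0.54 0.16
```

carry_out(
  motion=[0, 0, -0.01, 0, 0, 0, -0.02, 0, 0, -0.005, -0.03, 0, 0.01, -0.01, -0.035, 0, 0.03, -0.01, -0.03, 0, 0.04, 0, 0, 0, 0.045, 0, 0, 0, 0.045, 0, 0, 0, 0.045, 0, 0, 0, 0.045, 0, 0, 0, 0.045, 0, 0, 0, 0.045, 0, 0, 0, 0.035, 0, 0, 0, 0.02, 0, 0, 0, 0.012, 0, 0, 0, 0, 0, 0, 0, 0, 0, 0, 0, 0, 0, 0, 0, 0, 0, 0, 0],
)

```text
clock: 8.38
ee_pos: [0.4929, 0.0836, 0.1293]
ee_rot: [2.027, 2.4, -0.0]
force: [-0.3, 0.1, -0.6]
width: 0.0633
```

```bash
python3 st.py .4923 .0895 .03;  python3 - <<'E'
from h import *
from plant import eyes
for n in("scene","top"):
    s=eyes.snapshot(n); np.savez(n+"3.npz",**s)
    im=s["image"][:,:,::-1]; uv=pix(s,[.5,.08,.08]); u,v=map(int,uv)
    cv2.imwrite(f"pics/{n}3.png",cv2.resize(im[v-60:v+60,u-80:u+80],(800,600),interpolation=cv2.INTER_CUBIC))
E
```

```text
t 8.38 pos [0.4929 0.0836 0.1293] yaw_x 1.7386 zdir [-0. -0. -1.] F [-0.3  0.1 -0.6] w 0.0633 q [-0.81  0.38  0.69  2.04 -0.32  0.83  0.23]
tool delta [0.006  0.0004 0.0993]
```

View pics/scene3.png

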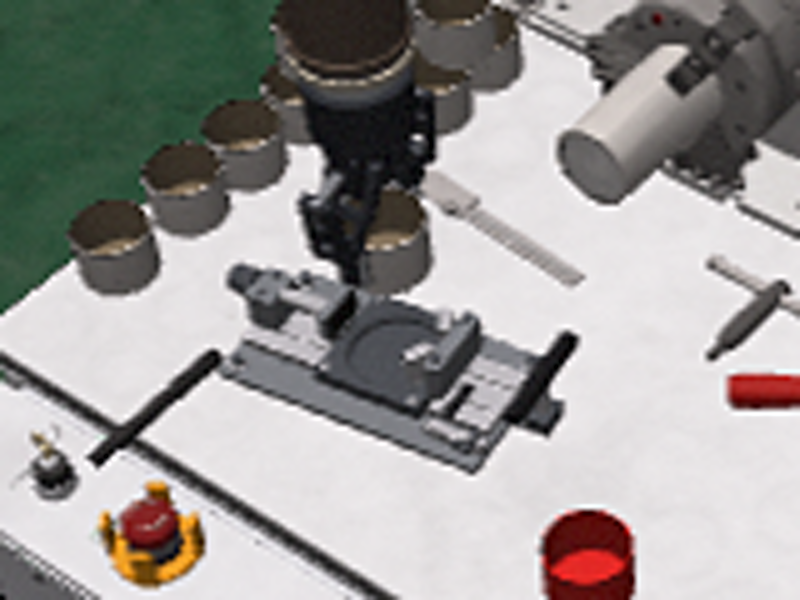

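View pics/top3.png

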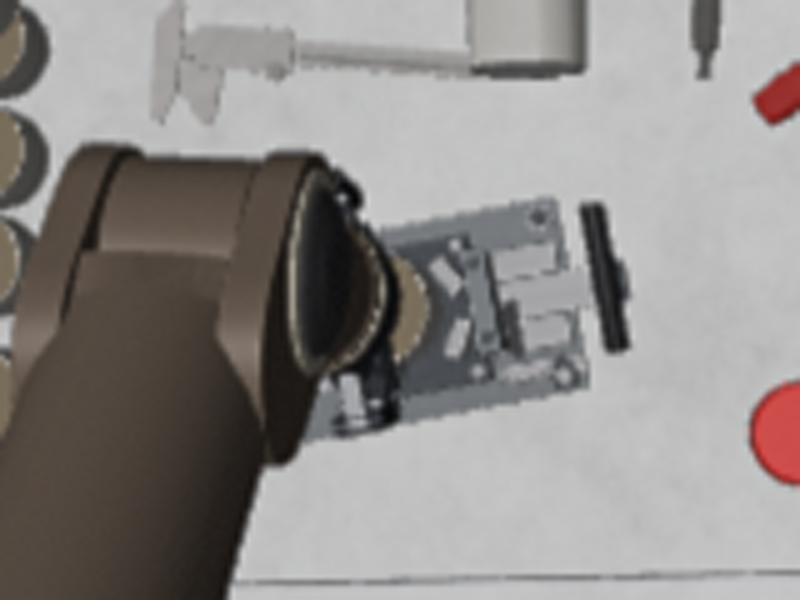

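carry_out(
  motion=[0.003, 0.0004, 0.01, 0, 0.003, 0, 0.02, 0, 0, 0, 0.02, 0, 0, 0, 0.02, 0, 0, 0, 0.01, 0, 0, 0, 0.004, 0, 0, 0, 0, 0, 0, 0, 0, 0, 0, 0, 0, 0],
)

```text
clock: 9.6
ee_pos: [0.4925, 0.0904, 0.0458]
ee_rot: [2.026, 2.401, 0.001]
force: [-0.8, -0.4, -1.4]
width: 0.0636
```

```bash
python3 st.py .4923 .0895 .03;  python3 - <<'E'
from h import *
from plant import eyes
for n in("scene",):
    s=eyes.snapshot(n); np.savez(n+"4.npz",**s)
    im=s["image"][:,:,::-1]; uv=pix(s,[.5,.08,.05]); u,v=map(int,uv)
    cv2.imwrite(f"pics/{n}4.png",cv2.resize(im[v-45:v+45,u-60:u+60],(800,600),interpolation=cv2.INTER_CUBIC))
E
```

```text
t 9.6 pos [0.4925 0.0904 0.0458] yaw_x 1.7399 zdir [ 0.001  0.    -1.   ] F [-0.8 -0.4 -1.4] w 0.0636 q [-0.73  0.51  0.58  2.09 -0.46  0.66  0.33]
tool delta [-0.0009 -0.0004  0.0158]
```

View pics/scene4.png

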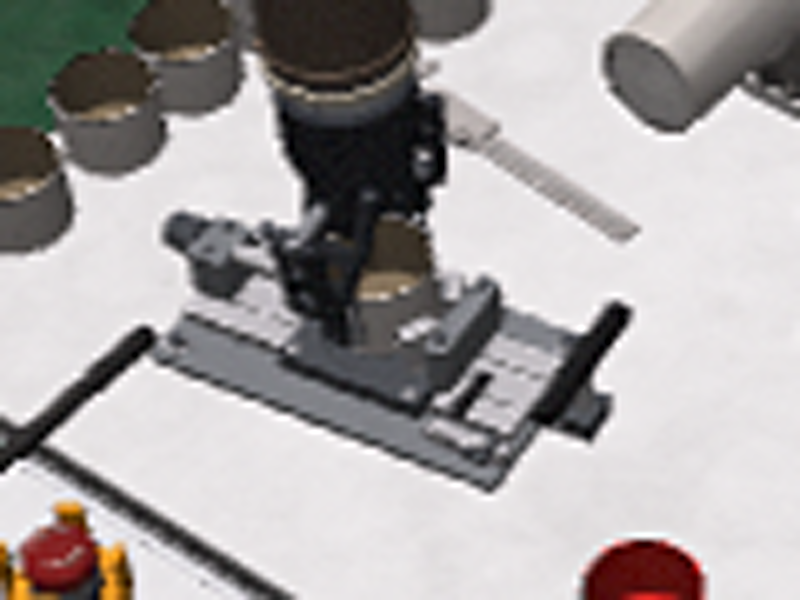

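carry_out(
  motion=[-0.0009, -0.0003, 0.003, 0, 0, 0, 0.003, 0, 0, 0, 0.003, 0, 0, 0, 0.003, 0, 0, 0, 0, 0],
)

```text
clock: 10.28
ee_pos: [0.4918, 0.0892, 0.033]
ee_rot: [-2.026, -2.401, 0.001]
force: [0.2, -1.2, 0.2]
width: 0.0632
```

```bash
python3 st.py .4923 .0895 .03
```

```text
t 10.28 pos [0.4918 0.0892 0.033 ] yaw_x 1.7398 zdir [-0.001 -0.    -1.   ] F [ 0.2 -1.2  0.2] w 0.0632 q [-0.71  0.53  0.56  2.1  -0.47  0.63  0.35]
tool delta [0.0002 0.0005 0.003 ]
```

carry_out(
  motion=[0, 0.0004, 0.002, 0, 0, 0, 0.001, 0, 0, 0, 0.0005, 0, 0, 0, 0, 0, 0, 0, 0, 0],
)

```text
clock: 10.9
ee_pos: [0.4924, 0.0894, 0.03]
ee_rot: [-2.026, -2.401, -0.0]
force: [-1.9, -0.7, 6.2]
width: 0.0632
```

```bash
python3 st.py .4923 .0895 .03
```

```text
t 10.9 pos [0.4924 0.0894 0.03  ] yaw_x 1.7398 zdir [ 0.  0. -1.] F [-1.9 -0.7  6.2] w 0.0632 q [-0.71  0.54  0.56  2.1  -0.48  0.63  0.35]
tool delta [ 0.0001 -0.0001  0.    ]
```

carry_out(
  motion=[0, 0, 0, 0, 0, 0, 0, 0, 0, 0, 0, 0, 0, 0, 0, 0, 0, 0, 0, 0],
  grip=100,
)

```text
clock: 11.52
ee_pos: [0.4924, 0.0894, 0.0298]
ee_rot: [2.026, 2.401, -0.0]
force: [0.4, 0.0, 0.0]
width: 0.0854
```

```bash
python3 st.py
```

```text
t 11.53 pos [0.4924 0.0894 0.0298] yaw_x 1.7398 zdir [ 0. -0. -1.] F [0.4 0.  0. ] w 0.0854 q [-0.71  0.54  0.56  2.1  -0.48  0.63  0.35]
```

carry_out(
  motion=[0, 0, -0.01, 0, 0, 0, -0.02, 0, 0, 0, -0.03, 0, 0, 0, -0.03, 0, 0, 0, -0.025, 0, -0.03, 0, -0.01, 0, -0.035, 0, 0, 0.175, -0.03, 0, 0, 0.175, 0, 0, 0, 0.175, 0, 0, 0, 0.175, 0, 0, 0, 0.175, 0, 0, 0, 0.175, 0, 0, 0, 0.175, 0, 0, 0, 0.175, 0, 0, 0, 0.17, 0, 0, 0, 0, 0, 0, 0, 0, 0, 0, 0, 0],
  grip=60,
)

```text
clock: 13.78
ee_pos: [0.5032, -0.0047, 0.155]
ee_rot: [-3.129, -0.27, -0.0]
force: [0.3, -0.1, -1.1]
width: 0.0625
```

```bash
python3 st.py;  python3 - <<'E'
from h import *
from plant import eyes
for n in("scene","top"):
    s=eyes.snapshot(n); np.savez(n+"5.npz",**s)
    im=s["image"][:,:,::-1]; uv=pix(s,[.5,.08,.05]); u,v=map(int,uv)
    cv2.imwrite(f"pics/{n}5.png",cv2.resize(im[v-45:v+45,u-60:u+60],(800,600),interpolation=cv2.INTER_CUBIC))
E
```

```text
t 13.78 pos [ 0.5032 -0.0047  0.155 ] yaw_x 0.1718 zdir [ 0.     0.001 -1.   ] F [ 0.3 -0.1 -1.1] w 0.0625 q [-0.94  0.5   1.14  2.02 -0.56  0.97 -0.9 ]
```

View pics/scene5.png

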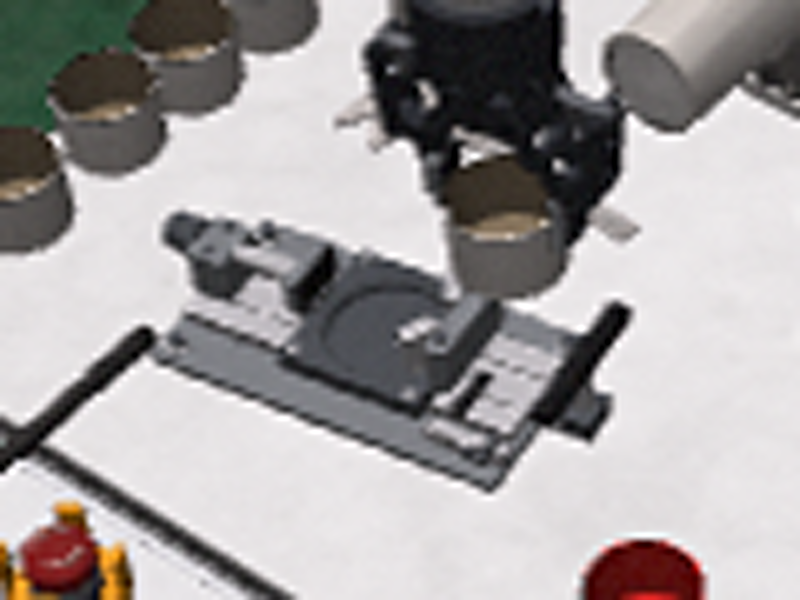

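View pics/top5.png

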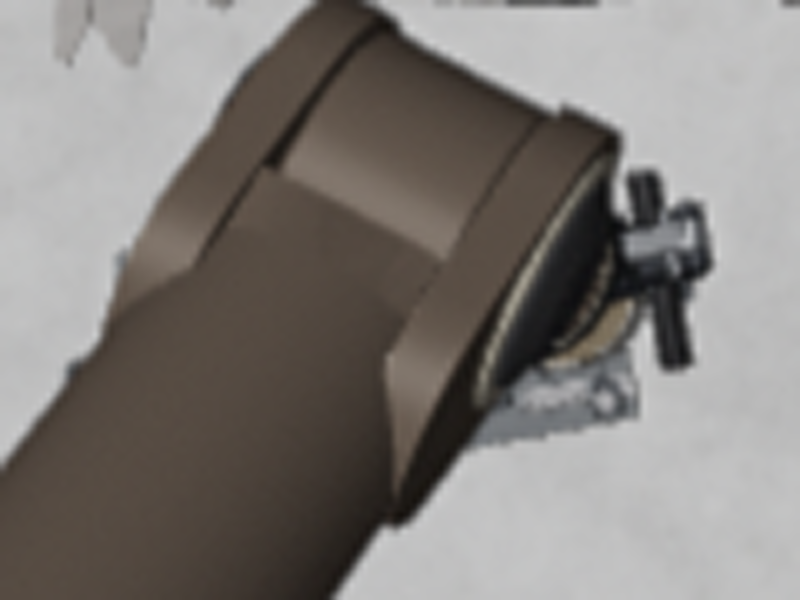

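carry_out(
  motion=[0, 0, 0, -0.175, 0, 0, 0, -0.175, 0, 0, 0, -0.175, 0, 0, 0, -0.175, 0, 0, 0, -0.175, 0, 0, 0, -0.175, 0, 0, 0, -0.175, 0, 0, 0, -0.175, 0.01, 0, 0, -0.17, 0.03, 0, 0, 0, 0.035, 0, 0, 0, 0.02, 0, 0, 0, 0, 0, 0, 0, 0, 0, 0, 0, 0, 0, 0, 0],
)

```text
clock: 15.75
ee_pos: [0.4891, 0.0879, 0.1549]
ee_rot: [2.028, 2.399, -0.0]
force: [-0.5, 0.6, -1.0]
width: 0.0626
```

```bash
python3 st.py .4924 .0894 .03;  python3 - <<'E'
from h import *
from plant import eyes
for n in("scene","top"):
    s=eyes.snapshot(n); np.savez(n+"6.npz",**s)
    im=s["image"][:,:,::-1]; uv=pix(s,[.5,.08,.1]); u,v=map(int,uv)
    cv2.imwrite(f"pics/{n}6.png",cv2.resize(im[v-45:v+45,u-60:u+60],(800,600),interpolation=cv2.INTER_CUBIC))
E
```

```text
t 15.75 pos [0.4891 0.0879 0.1549] yaw_x 1.7381 zdir [ 0. -0. -1.] F [-0.5  0.6 -1. ] w 0.0626 q [-0.84  0.33  0.7   2.02 -0.27  0.88  0.18]
tool delta [0.001  0.0035 0.1249]
```

View pics/scene6.png

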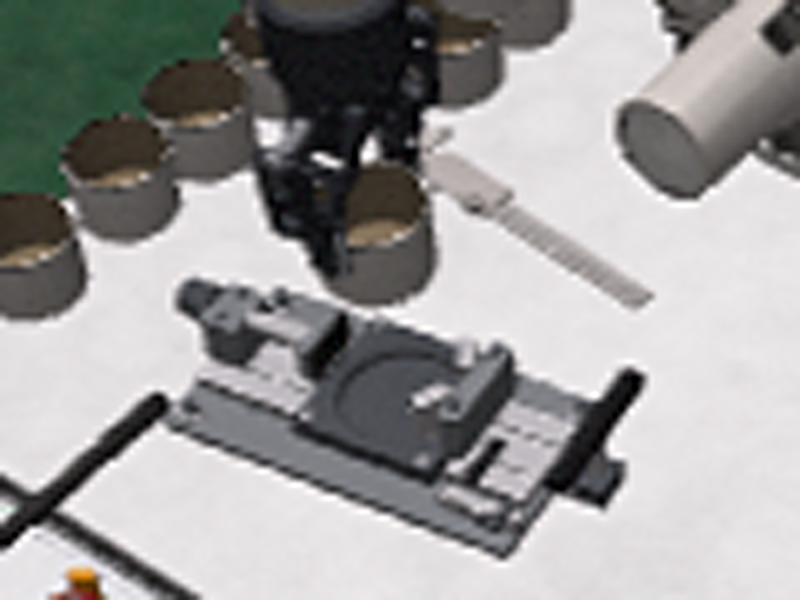

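View pics/top6.png

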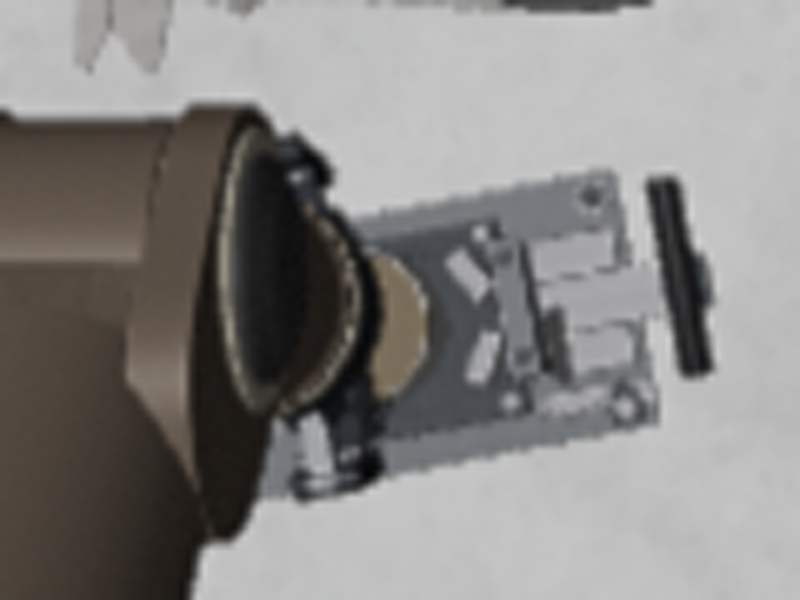

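```bash
cat > cupfit.py <<'E'
from h import *
from scipy.optimize import least_squares
from scipy.ndimage import map_coordinates
th=np.linspace(0,2*np.pi,180)
def hull(s,x,y,z0):
    P=np.vstack([np.stack([x+.032*np.cos(th),y+.032*np.sin(th),0*th+z],1) for z in (z0,z0+.047)])
    return cv2.convexHull(pix(s,P).astype(np.float32))
def fit(s,tcp,yaw,z0,angs,off=(.0022,0)):
    g=cv2.cvtColor(s["image"],cv2.COLOR_RGB2GRAY).astype(float)
    tx=np.array([np.cos(yaw),np.sin(yaw)])
    pts=[]
    c=pix(s,[tcp[0]+off[0],tcp[1]+off[1],z0+.02])
    for a in angs:
        d=np.array([np.cos(a),np.sin(a)]); t=np.arange(6,22,.1); q=c+t[:,None]*d
        pr=map_coordinates(g,[q[:,1],q[:,0]],order=1); m=150
        i=np.where((pr[:-1]<m)&(pr[1:]>=m))[0]
        if len(i): pts.append(q[i[0]])
    f=least_squares(lambda q:[cv2.pointPolygonTest(hull(s,tcp[0]+off[0]+q[0]*tx[0],tcp[1]+off[1]+q[0]*tx[1],q[1]),(float(a),float(b)),True)-.1 for a,b in pts],[0,z0],loss="soft_l1",f_scale=.3,diff_step=1e-3,x_scale=[.01,.01])
    return f.x,len(pts),f.fun.round(2)
E
python3 - <<'E'
from cupfit import *
print(fit(np.load("scene2.npz"),[.5881,-.3228],1.74,.001,np.radians(np.arange(-20,80,8))))
print(fit(np.load("scene6.npz"),[.4891,.0879],1.738,.135,np.radians(np.arange(-20,100,8))))
print(fit(np.load("scene3.npz"),[.4929,.0836],1.738,.124,np.radians(np.arange(-10,40,8))))
E
```

```text
(array([0.00128715, 0.00168481]), 13, array([ 0.1 ,  0.21, -0.03, -0.1 , -0.19, -0.1 ,  0.16,  0.02,  0.02,
       -0.21,  0.08,  0.02,  0.03]))
(array([0.00131889, 0.13555633]), 15, array([-0.06, -0.03, -0.03,  0.04, -0.18,  0.04,  0.28,  0.11, -0.09,
       -0.05,  0.18, -0.18, -0.11,  0.1 , -0.04]))
(array([0.00116531, 0.12622672]), 7, array([-0.06,  0.08,  0.09, -0.09, -0.07,  0.11, -0.05]))
```

carry_out(
  motion=[0.001, 0.0035, 0.01, 0, 0, 0, 0.02, 0, 0, 0, 0.025, 0, 0, 0, 0.02, 0, 0, 0, 0.01, 0, 0, 0, 0.005, 0, 0, 0, 0, 0, 0, 0, 0, 0, 0, 0, 0, 0],
)

```text
clock: 16.98
ee_pos: [0.4925, 0.0909, 0.0653]
ee_rot: [2.026, 2.401, 0.002]
force: [0.5, 1.5, -1.4]
width: 0.0625
```

```bash
python3 st.py .4924 .0894 .046
```

```text
t 16.98 pos [0.4925 0.0909 0.0653] yaw_x 1.7399 zdir [ 0.001  0.001 -1.   ] F [ 0.5  1.5 -1.4] w 0.0625 q [-0.75  0.48  0.6   2.08 -0.42  0.7   0.3 ]
tool delta [-0.0014 -0.0004  0.0193]
```

carry_out(
  motion=[-0.0014, -0.0002, 0.004, 0, 0, 0, 0.004, 0, 0, 0, 0.004, 0, 0, 0, 0.003, 0, 0, 0, 0.002, 0, 0, 0, 0, 0, 0, 0, 0, 0],
)

```text
clock: 17.85
ee_pos: [0.4923, 0.0892, 0.0478]
ee_rot: [2.026, 2.401, 0.0]
force: [-0.0, -0.2, -0.3]
width: 0.0625
```

```bash
python3 st.py .4924 .0894 .046
```

```text
t 17.85 pos [0.4923 0.0892 0.0478] yaw_x 1.7397 zdir [ 0.  0. -1.] F [-0.  -0.2 -0.3] w 0.0625 q [-0.72  0.51  0.58  2.09 -0.45  0.66  0.32]
tool delta [0.0001 0.0001 0.0018]
```

carry_out(
  motion=[0, 0, 0.001, 0, 0, 0, 0.001, 0, 0, 0, 0.0005, 0, 0, 0, 0, 0, 0, 0, 0, 0],
)

```text
clock: 18.48
ee_pos: [0.4923, 0.0894, 0.0456]
ee_rot: [-2.026, -2.401, -0.001]
force: [-1.9, -0.1, 5.7]
width: 0.0628
```

```bash
python3 st.py .4924 .0894 .046
```

```text
t 18.48 pos [0.4923 0.0894 0.0456] yaw_x 1.7398 zdir [ 0.  0. -1.] F [-1.9 -0.1  5.7] w 0.0628 q [-0.72  0.51  0.57  2.09 -0.45  0.66  0.33]
tool delta [ 0.      0.0001 -0.0004]
```

Contact, 5.7 N. Open fully, and keep it fully open while rising.

carry_out(
  motion=[0, 0, 0, 0, 0, 0, 0, 0, 0, 0, 0, 0, 0, 0, 0, 0],
  grip=100,
)

```text
clock: 18.98
ee_pos: [0.4922, 0.0893, 0.0452]
ee_rot: [-2.026, -2.401, 0.0]
force: [0.5, 0.6, 0.6]
width: 0.0856
```

carry_out(
  motion=[0, 0, -0.01, 0, 0, 0, -0.02, 0, 0, 0, -0.03, 0, 0, 0, -0.03, 0, 0, 0, -0.025, 0, -0.03, 0, 0, 0, -0.04, 0, 0, 0.175, -0.04, 0, 0, 0.175, 0, 0, 0, 0.175, 0, 0, 0, 0.175, 0, 0, 0, 0.175, 0, 0, 0, 0.175, 0, 0, 0, 0.175, 0, 0, 0, 0.175, 0, 0, 0, 0.17, 0, 0, 0, 0, 0, 0, 0, 0, 0, 0, 0, 0],
)

```text
clock: 21.22
ee_pos: [0.5038, -0.0197, 0.1605]
ee_rot: [-3.129, -0.27, -0.0]
force: [0.0, -0.6, -0.7]
width: 0.0852
```

```bash
python3 st.py;  python3 - <<'E'
from h import *
from plant import eyes
for n in("scene","top"):
    s=eyes.snapshot(n); np.savez(n+"7.npz",**s)
    im=s["image"][:,:,::-1]; uv=pix(s,[.5,.08,.05]); u,v=map(int,uv)
    cv2.imwrite(f"pics/{n}7.png",cv2.resize(im[v-45:v+45,u-60:u+60],(800,600),interpolation=cv2.INTER_CUBIC))
E
```

```text
t 21.23 pos [ 0.5038 -0.0197  0.1605] yaw_x 0.1719 zdir [ 0.     0.001 -1.   ] F [ 0.  -0.6 -0.7] w 0.0852 q [-0.91  0.49  1.15  2.01 -0.55  0.98 -0.89]
```

View pics/scene7.png

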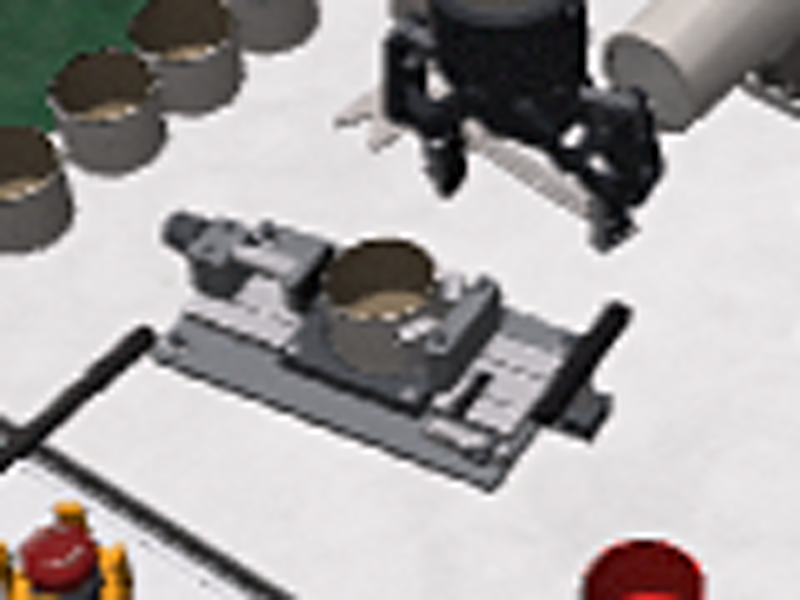

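View pics/top7.png

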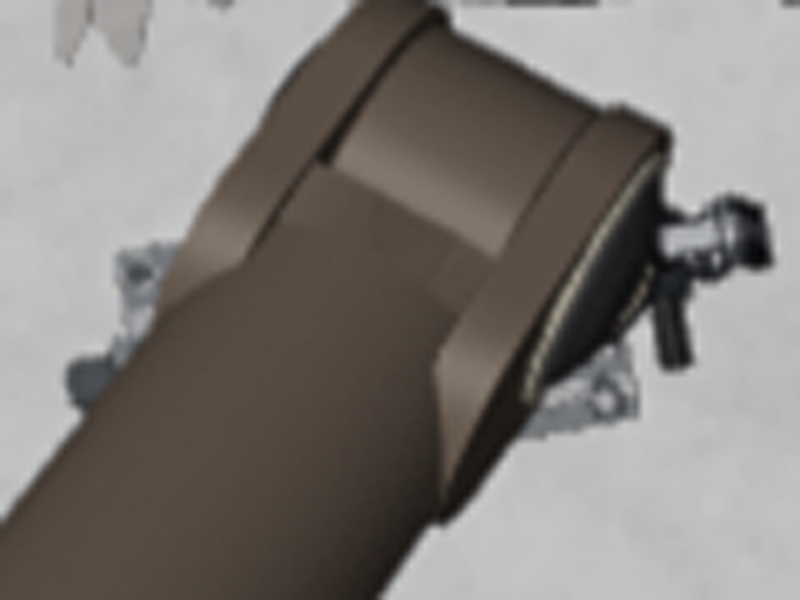

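```bash
python3 - <<'E'
from rect import *
from cupfit import *
t=np.load("top0.npz");s=np.load("scene0.npz");s7=np.load("scene7.npz")
print("bar top",onplane(t,(215.05-.4,199.25-.4),.064))
for n,c in (("t",t),("s",s)):
    P=cloud(c); p=np.array([.4923,.0896]); a=1.74; R=np.array([[np.cos(a),np.sin(a)],[-np.sin(a),np.cos(a)]])
    q=P.reshape(-1,3); f=np.c_[(q[:,:2]-p)@R.T,q[:,2]]*1000
    m=(f[:,0]>-165)&(f[:,0]<-108)&(abs(f[:,1])<55)&(f[:,2]>6)
    g=f[m]; b=g[g[:,2]>52]; print(n,"bar",b.mean(0).round(1),b.min(0).round(1),b.max(0).round(1))
    print(g[(g[:,2]<=55)][:].round(0).astype(int).tolist()[:60])
P=cloud(s7); m=(np.hypot(P[...,0]-.4935,P[...,1]-.09)<.04)&(P[...,2]>.06)&(P[...,2]<.09); print("rim z",np.percentile(P[m][:,2],[50,80,90,95]))
print("cup off",fit(s7,[.4923,.0894],1.74,.027,np.radians([])) if 0 else "")
E
```

```text
bar top [ 0.51444096 -0.03412412  0.064     ]
t bar [-125.3   -0.7   65.4] [-132.8  -45.6   57.6] [-117.2   43.7   74.5]
[[-131, -11, 27], [-134, -11, 27], [-110, -12, 25], [-112, -12, 19], [-131, -8, 27], [-134, -8, 26], [-109, -10, 24], [-112, -9, 19], [-133, -5, 28], [-108, -7, 18], [-111, -7, 16], [-132, -2, 26], [-135, -2, 14], [-108, -4, 24], [-110, -4, 16], [-132, 1, 25], [-135, 2, 27], [-110, 0, 19], [-113, 0, 20], [-131, 4, 23], [-134, 5, 27], [-109, 3, 20], [-112, 3, 19], [-131, 7, 28], [-134, 8, 27], [-109, 5, 16], [-112, 6, 20], [-134, 11, 30], [-109, 9, 23], [-111, 9, 21]]
s bar [-126.6    2.4   66.1] [-135.7  -44.    52.1] [-115.7   45.9   74.5]
[[-129, -33, 54], [-112, -51, 7], [-128, -5, 49], [-128, 3, 52], [-130, -1, 49], [-139, -48, 7], [-128, 3, 46], [-129, -2, 43], [-158, -52, 6], [-124, 4, 40], [-127, 2, 40], [-132, 3, 43], [-126, -12, 25], [-131, -11, 29], [-144, -39, 7], [-119, 4, 33], [-122, 2, 31], [-127, 3, 36], [-129, 0, 33], [-130, -6, 28], [-133, -7, 28], [-134, -13, 22], [-146, -35, 6], [-122, 10, 34], [-122, 3, 27], [-127, 3, 30], [-132, 5, 34], [-133, -1, 29], [-134, -5, 25], [-135, -11, 20], [-156, -33, 7], [-119, 11, 28], [-120, 7, 26], [-126, 9, 30], [-127, 5, 26], [-134, 8, 33], [-131, -4, 19], [-132, -8, 15], [-113, 10, 19], [-118, 11, 23], [-123, 12, 26], [-125, 9, 24], [-130, 9, 27], [-135, 10, 30], [-130, -3, 14], [-132, -8, 9], [-134, -11, 8], [-140, -15, 7], [-115, 14, 18], [-117, 10, 16], [-123, 12, 21], [-126, 10, 20], [-132, 13, 26], [-134, 9, 23], [-135, 4, 18], [-154, -13, 10], [-125, 10, 14], [-129, 10, 16], [-135, 11, 20], [-118, 28, 7]]
rim z [0.06627531 0.07075007 0.07363104 0.07479764]
cup off
```

```bash
python3 st.py .5134 -.0337 .0413
```

```text
t 21.32 pos [ 0.5038 -0.0198  0.1604] yaw_x 0.1708 zdir [ 0.  0. -1.] F [0.1 0.  0.6] w 0.0853 q [-0.91  0.49  1.15  2.01 -0.55  0.98 -0.89]
tool delta [0.0071 0.0154 0.1191]
```

carry_out(
  motion=[0.007, 0.0155, 0, 0, 0, 0, 0.01, 0, 0, 0, 0.02, 0, 0, 0, 0.02, 0, 0, 0, 0.01, 0, 0, 0, 0, 0, 0, 0, 0, 0],
  grip=60,
)

```text
clock: 22.2
ee_pos: [0.5135, -0.034, 0.1006]
ee_rot: [3.13, 0.266, 0.001]
force: [0.5, 0.3, 0.3]
width: 0.0517
```

```bash
python3 st.py .5134 -.0337 .0413
```

```text
t 22.2 pos [ 0.5135 -0.034   0.1006] yaw_x 0.1696 zdir [ 0. -0. -1.] F [0.5 0.3 0.3] w 0.0517 q [-0.78  0.59  1.03  2.04 -0.66  0.88 -0.78]
tool delta [-0.0001 -0.0004  0.0593]
```

carry_out(
  motion=[0, -0.0003, 0.01, 0, 0, 0, 0.015, 0, 0, 0, 0.015, 0, 0, 0, 0.012, 0, 0, 0, 0.007, 0, 0, 0, 0, 0, 0, 0, 0, 0],
)

```text
clock: 23.08
ee_pos: [0.5135, -0.0337, 0.0415]
ee_rot: [3.13, 0.266, 0.001]
force: [0.5, 0.1, -0.9]
width: 0.051
```

```bash
python3 st.py .5134 -.0337 .0413;python3 - <<'E'
from h import *
from plant import eyes
for n in("scene","top"):
    s=eyes.snapshot(n); np.savez(n+"8.npz",**s)
    im=s["image"][:,:,::-1]; uv=pix(s,[.49,.03,.05]); u,v=map(int,uv)
    cv2.imwrite(f"pics/{n}8.png",cv2.resize(im[v-30:v+30,u-40:u+40],(800,600),interpolation=cv2.INTER_CUBIC))
E
```

```text
t 23.07 pos [ 0.5135 -0.0337  0.0415] yaw_x 0.1696 zdir [ 0. -0. -1.] F [ 0.5  0.1 -0.9] w 0.051 q [-0.69  0.66  0.91  2.07 -0.77  0.78 -0.7 ]
tool delta [-0.0001 -0.      0.0002]
```

View pics/scene8.png

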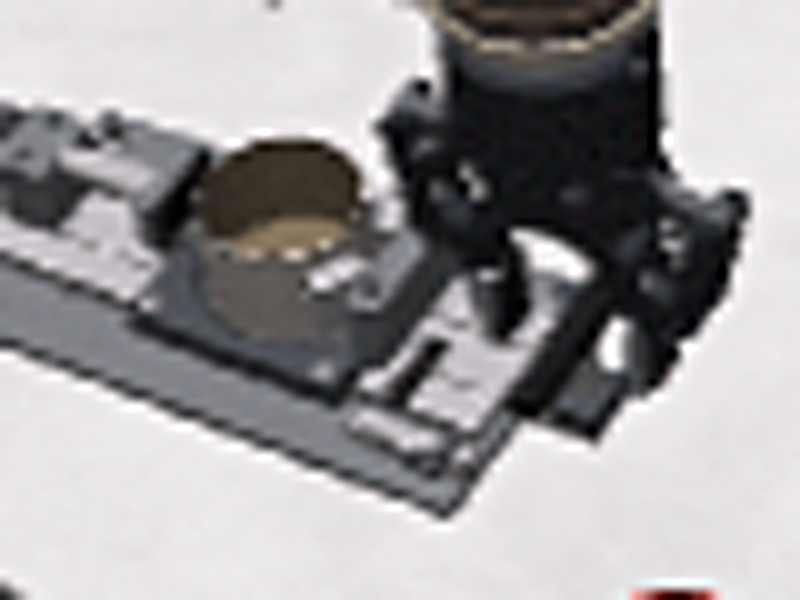

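View pics/top8.png

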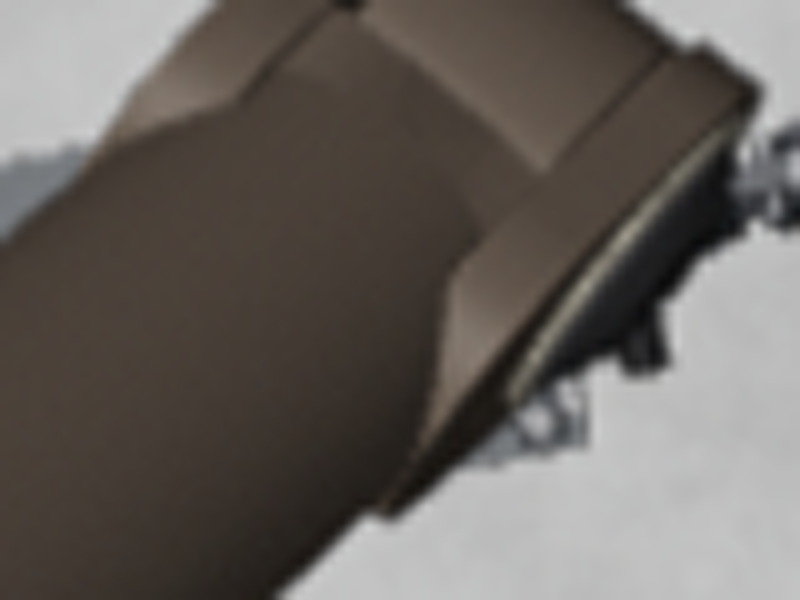

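carry_out(
  motion=[0, 0, 0, 0, 0, 0, 0, 0, 0, 0, 0, 0, 0, 0, 0, 0, 0, 0, 0, 0, 0, 0, 0, 0],
  grip=0,
  grip_force=80,
)

```text
clock: 23.92
ee_pos: [0.5137, -0.0354, 0.0418]
ee_rot: [3.128, 0.264, 0.002]
force: [-0.3, -4.1, 2.6]
width: 0.0136
```

```bash
python3 st.py .5134 -.0337 .0413
```

```text
t 23.93 pos [ 0.5137 -0.0354  0.0418] yaw_x 0.1686 zdir [ 0.002 -0.002 -1.   ] F [-0.3 -4.1  2.6] w 0.0136 q [-0.69  0.66  0.92  2.07 -0.77  0.78 -0.7 ]
tool delta [-0.     -0.0017  0.0005]
```

carry_out(
  motion=[0, 0.002, 0, 0, 0, 0.003, 0, 0, 0, 0.003, 0, 0, 0, 0.003, 0, 0, 0, 0.003, 0, 0, 0, 0.003, 0, 0, 0, 0.001, 0, 0, 0, 0, 0, 0, 0, 0, 0, 0],
)

```text
clock: 25.05
ee_pos: [0.5161, -0.049, 0.0418]
ee_rot: [-3.126, -0.268, 0.001]
force: [-3.7, 6.1, 11.3]
width: 0.0138
```

```bash
cat > obs.py <<'E'
import sys
from st import *
from rect import *
from plant import eyes
n=sys.argv[1]
st()
o=r.get_obs(); d=o["ee_pos"]-np.array([.5137,-.0354,.0418]); print("slide est",d[:2]@[.168,-.986], "lat",d[:2]@[.986,.168])
s=eyes.snapshot("scene"); np.savez(n+".npz",**s)
uv=pix(s,[.475,.02,.03]); u,v=map(int,uv)
cv2.imwrite(f"pics/{n}.png",cv2.resize(s["image"][v-24:v+24,u-32:u+32,::-1],(800,600),interpolation=cv2.INTER_CUBIC))
ps=[.4945,.0897,1.74]
im=rect(s,ps,.021,-.105,-.04,0.016,.06,k=1000,inter=cv2.INTER_LINEAR).mean(2)
print("     ",*range(-105,-40,2))
for y in range(16,58,2): print(y,*im[y-16,::2].astype(int))
E
python3 obs.py p1
```

```text
t 25.05 pos [ 0.5161 -0.049   0.0418] yaw_x 0.1711 zdir [-0.001  0.004 -1.   ] F [-3.7  6.1 11.3] w 0.0138 q [-0.66  0.67  0.91  2.06 -0.77  0.79 -0.67]
slide est 0.01383623080131531 lat 4.591687369545279e-05
      -105 -103 -101 -99 -97 -95 -93 -91 -89 -87 -85 -83 -81 -79 -77 -75 -73 -71 -69 -67 -65 -63 -61 -59 -57 -55 -53 -51 -49 -47 -45 -43 -41
16 111 94 86 77 99 132 164 192 204 212 206 175 140 81 26 29 45 87 130 157 172 184 190 189 191 196 200 166 103 58 53 56 56
18 91 83 86 84 98 125 173 210 207 212 204 189 138 82 47 37 56 99 140 171 188 191 197 195 195 197 199 160 92 65 56 53 54
20 89 88 93 92 98 130 174 203 203 202 198 181 140 87 51 34 58 95 147 198 197 195 195 194 195 195 190 162 120 87 56 50 50
22 93 99 100 94 95 128 169 190 199 200 199 182 150 96 47 33 46 87 138 180 195 195 194 194 194 195 197 187 164 134 97 71 52
24 104 113 106 100 106 127 161 192 202 202 198 190 158 90 45 37 40 79 131 172 199 198 195 194 195 197 199 199 197 177 133 95 62
26 101 103 109 105 106 125 168 199 204 204 200 193 143 79 44 31 50 85 130 180 204 202 199 198 197 199 201 203 202 180 155 96 45
28 74 10
[... 1112 characters left out ...]
6 105 65 72 102 130 156 183 191 195 200 197 188 187 174 169 168 172 170 168 170 162 147 140 138 118 98 93
48 78 70 80 91 110 107 76 53 65 78 98 120 139 159 190 206 178 159 147 142 141 137 138 137 143 159 159 137 127 133 134 133 123
50 46 61 72 88 103 85 55 60 71 77 78 75 94 118 147 160 139 115 101 100 109 109 104 104 115 129 131 117 121 130 133 134 134
52 77 67 71 84 89 76 61 65 76 81 79 69 66 74 100 109 100 88 63 72 88 96 95 91 84 101 113 116 125 131 132 133 133
54 91 77 88 94 87 80 62 57 72 84 70 55 62 72 80 78 87 86 81 84 86 92 98 101 99 103 111 121 131 132 133 132 131
56 89 97 111 113 107 86 51 51 71 81 72 58 62 79 97 102 99 101 105 107 107 107 111 118 119 121 123 128 133 133 134 133 132
```

View pics/p1.png

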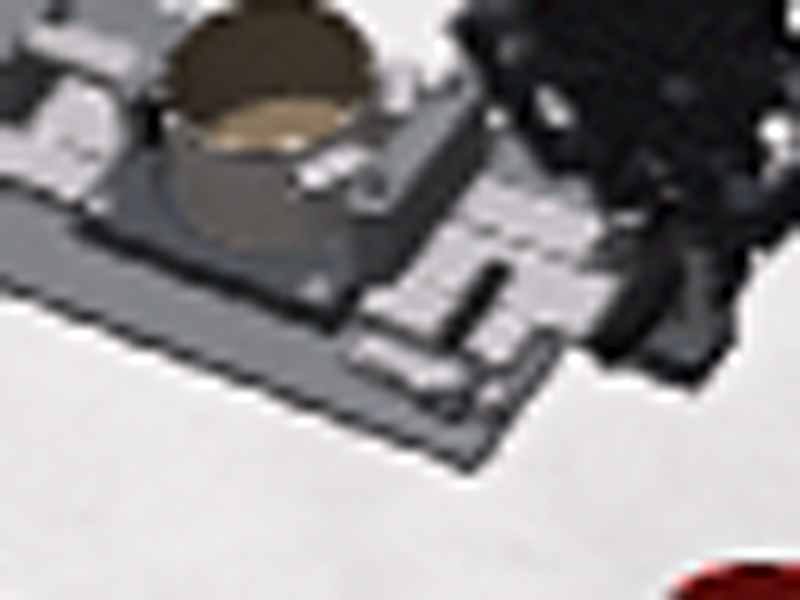

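```bash
python3 - <<'E'
from rect import *
s=np.load("p1.npz"); t=np.load("top0.npz")
u,v=map(int,pix(s,[.448,.01,.02])); print(u,v)
a=cv2.resize(s["image"][v-14:v+14,u-18:u+18,::-1],(760,591),interpolation=cv2.INTER_NEAREST); 
a=cv2.convertScaleAbs(a,alpha=1.4); cv2.imwrite("pics/z1.png",a)
u,v=map(int,pix(t,[.448,.01,.02])); print(u,v)
a=cv2.resize(t["image"][v-14:v+14,u-18:u+18,::-1],(760,591),interpolation=cv2.INTER_CUBIC); 
a=cv2.convertScaleAbs(a,alpha=1.4); cv2.imwrite("pics/z2.png",a)
E
```

```text
209 197
201 222
```

View pics/z1.png

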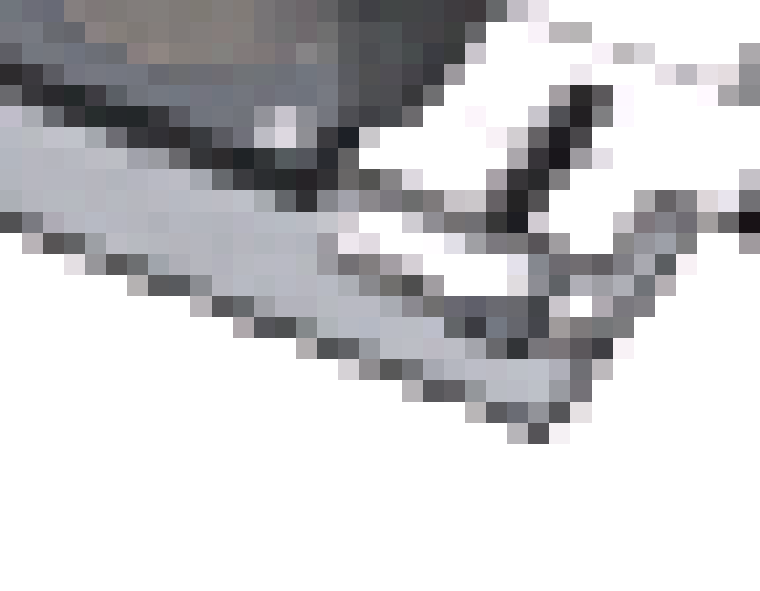

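View pics/z2.png

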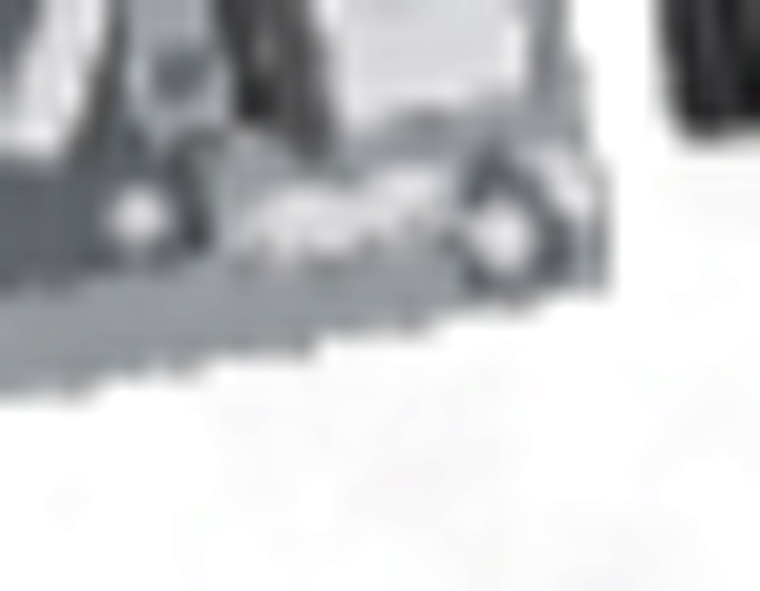

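```bash
python3 - <<'E'
from rect import *
s=np.load("p1.npz")
u,v=209,197
a=cv2.resize(s["image"][v-14:v+14,u-18:u+18,::-1],(756,588),interpolation=cv2.INTER_NEAREST); 
a=cv2.convertScaleAbs(a,alpha=1.4)
ps=[.4945,.0897,1.74]
def L(A,B,c):
    q=(pix(s,fix2w(ps,np.array([A,B])/1000))-[u-18,v-14]+.5)*21
    cv2.line(a,*[tuple(map(int,p)) for p in q],c,1)
for S,c in((25,(0,0,255)),(28,(0,160,0))):
    X=-62-S; L((X,35,21),(X,45,21),c)
    for sx in(-7,7):
        L((X+sx,43,10),(X+sx,43,24),c); L((X+sx,61,10),(X+sx,61,24),c)
        L((X+sx,43,24),(X+sx,61,24),c); 
    for y in (43,61): L((X-7,y,24),(X+7,y,24),c)
L((-75.8,5,21),(-75.8,33,21),(255,0,0))
cv2.imwrite("pics/z3.png",a)
E
```

```text
(no output)
```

View pics/z3.png

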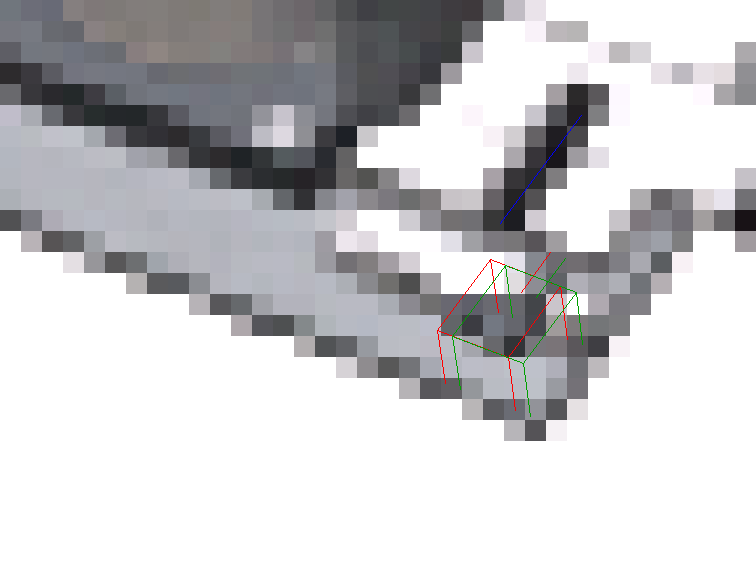

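```bash
python3 - <<'E'
from rect import *
def hz(names,p,ztab):
    Z=np.nanmean([np.where(np.load(n+".npz")["range_z"]>0,np.load(n+".npz")["range_z"],np.nan) for n in names],0)
    s=dict(np.load(names[0]+".npz")); s["range_z"]=Z
    P=cloud(s); a=p[2]; R=np.array([[np.cos(a),np.sin(a)],[-np.sin(a),np.cos(a)]])
    f=np.concatenate([((P[...,:2]-np.array(p[:2]))@R.T),P[...,2:]],-1)*1000
    m=(f[...,0]>-108)&(f[...,0]<-70)&(f[...,1]>24)&(f[...,1]<66)
    vs,us=np.where(m); g=s["image"].mean(2)
    for v in range(vs.min(),vs.max()+1):
        print(v,*["(%d,%d,%d|%d)"%(*f[v,u].round(),g[v,u]) for u in us[vs==v]])
hz(["top0"],[.4923,.0896,1.74],0)
print()
hz(["scene0","scene3","scene4","scene5","scene6","scene7","scene8","p1"],[.4945,.0897,1.74],0)
E
```

```text
210 (-95,24,12|97) (-98,24,6|108) (-100,25,2|158) (-103,25,-1|184) (-106,26,1|185)
211 (-78,24,21|156) (-81,25,19|156) (-84,25,21|158) (-86,26,16|157) (-90,27,21|157) (-93,27,23|155) (-95,27,16|98) (-97,28,7|104) (-99,27,-6|132) (-102,28,-3|181) (-106,29,-1|184)
212 (-71,26,18|159) (-74,26,16|157) (-77,27,18|157) (-80,28,20|156) (-83,28,18|159) (-86,29,20|143) (-89,29,19|133) (-92,30,17|129) (-94,30,10|100) (-97,31,11|109) (-100,31,8|133) (-102,31,-5|182) (-106,32,4|184)
213 (-70,29,16|149) (-74,30,20|131) (-76,30,16|114) (-78,30,8|106) (-81,31,8|118) (-85,31,12|117) (-88,32,15|112) (-90,32,8|113) (-94,33,9|108) (-97,34,13|111) (-100,34,9|125) (-102,34,2|181) (-105,35,1|184)
214 (-72,32,12|112) (-75,32,6|105) (-78,33,12|101) (-81,34,9|107) (-84,34,11|107) (-89,36,28|97) (-91,36,14|110) (-93,36,7|114) (-96,37,9|116) (-98,37,3|115) (-101,37,-1|180) (-104,38,-1|184) (-107,38,1|181)
215 (-71,35,8|114) (-75,36,12|115) (-78,36,13|114) (-81,37,10|112) (-85,38,23|89) (-88,39,21|78) (-91,39,26|108) (-94,40,26|133) (-97,40,21|145) (-99,41,18|133) (-100,40,-2|161) (-103,41,-3|183) (-107,42,2|18
[... 3182 characters left out ...]
,5|58) (-80,60,7|68) (-84,59,9|104) (-89,60,12|125) (-91,57,10|127) (-95,55,10|131) (-98,53,10|106) (-99,49,6|78) (-100,44,1|219) (-103,42,0|231) (-107,41,1|223)
202 (-72,62,-1|232) (-76,61,1|237) (-79,59,1|206) (-85,61,5|122) (-89,61,8|62) (-93,60,9|76) (-97,60,11|99) (-100,57,9|55) (-99,50,1|149) (-102,48,0|221) (-105,46,0|225)
203 (-74,66,-1|224) (-78,65,0|225) (-81,63,0|227) (-85,62,1|235) (-88,60,0|206) (-94,61,5|121) (-97,61,6|60) (-97,54,-1|165) (-101,53,0|227) (-105,53,2|228) (-108,50,0|224)
204 (-90,64,0|231) (-94,63,1|233) (-97,61,1|233) (-101,61,3|232) (-105,59,3|229) (-107,57,2|226)
205 (-100,66,1|228) (-103,64,1|227) (-105,60,-2|224)<stdin>:3: RuntimeWarning: Mean of empty slice
```

carry_out(
  motion=[0, 0.002, 0, 0, 0, 0.002, 0, 0, 0, 0.002, 0, 0, 0, 0.002, 0, 0, 0, 0.002, 0, 0, 0, 0.001, 0, 0, 0, 0, 0, 0],
)

```text
clock: 25.98
ee_pos: [0.5177, -0.0587, 0.0417]
ee_rot: [-3.124, -0.269, 0.002]
force: [-5.2, 10.1, 14.3]
width: 0.0136
```

```bash
cat > obs2.py <<'E'
import sys
from st import *
from rect import *
from plant import eyes
n=sys.argv[1]
st()
o=r.get_obs(); d=o["ee_pos"]-np.array([.5137,-.0354,.0418]); print("slide est",d[:2]@[.168,-.986], "lat",d[:2]@[.986,.168])
out=[]
for c,ps in (("scene",[.4945,.0897,1.74]),("top",[.4923,.0896,1.7396])):
    s=eyes.snapshot(c); np.savez(n+c+".npz",**s)
    u,v=map(int,pix(s,fix2w(ps,[[-.08,.03,.021]])[0]))
    out.append(cv2.convertScaleAbs(cv2.resize(s["image"][v-18:v+18,u-12:u+12,::-1],(400,600),interpolation=cv2.INTER_NEAREST),alpha=1.3))
cv2.imwrite(f"pics/{n}.png",np.hstack(out))
im=rect(s,ps,.021,-.105,-.05,0.016,.06,k=1000,inter=cv2.INTER_LINEAR).mean(2)
print("     ",*range(-105,-50,2))
for y in range(16,58,2): print(y,*im[y-16,::2].astype(int))
E
python3 obs2.py q1
```

```text
t 25.98 pos [ 0.5177 -0.0587  0.0417] yaw_x 0.1719 zdir [-0.002  0.006 -1.   ] F [-5.2 10.1 14.3] w 0.0136 q [-0.63  0.67  0.9   2.06 -0.76  0.79 -0.65]
slide est 0.023629108026749338 lat 5.121575265454753e-05
      -105 -103 -101 -99 -97 -95 -93 -91 -89 -87 -85 -83 -81 -79 -77 -75 -73 -71 -69 -67 -65 -63 -61 -59 -57 -55 -53 -51
16 112 92 58 51 46 47 48 49 49 50 50 51 52 53 52 53 54 54 54 56 56 56 57 57 57 58 57 57
18 118 103 70 54 45 46 47 48 48 49 49 50 51 51 52 53 53 53 54 55 55 55 56 56 56 57 57 58
20 119 113 81 59 45 45 46 46 47 48 48 50 50 50 51 51 51 53 54 54 54 54 55 55 55 56 57 57
22 119 118 87 63 46 45 44 45 46 47 49 49 49 50 50 51 51 52 52 53 53 52 54 55 54 55 56 56
24 119 117 95 70 51 45 43 44 45 46 47 48 48 49 49 50 50 51 52 52 52 53 54 54 54 55 55 55
26 118 116 100 80 57 45 41 43 44 44 45 46 47 47 48 49 49 49 51 51 52 52 52 53 54 54 54 54
28 116 114 104 89 65 46 41 41 42 43 44 44 45 46 47 48 48 49 50 51 51 51 51 52 52 53 53 54
30 114 112 107 97 73 48 41 40 41 42 43 43 44 45 46 47 47 48 49 49 50 50 51 52 52 52 52 53
32 109 110 107 101 82 53 43 39 39 41 42 43 43 44 45 46 
[... 392 characters left out ...]
 29 42 56 74 80 82 61 48 36 35 35 36 37 38 39 40 41 42 43 43 43 44 46 46 46 48 48
44 23 25 29 35 54 67 81 71 59 42 37 34 34 36 38 37 38 40 41 42 42 42 43 44 44 45 46 47
46 33 28 25 26 35 47 68 72 69 48 38 33 34 35 37 36 37 39 39 40 40 41 42 43 43 44 45 46
48 59 42 29 25 27 33 47 60 76 53 40 33 33 34 35 35 37 37 38 39 39 40 41 42 43 44 44 44
50 116 82 44 33 26 26 34 43 56 48 41 35 33 33 34 34 35 35 36 37 38 39 40 41 42 42 43 43
52 161 130 85 54 31 26 27 30 39 41 39 34 32 32 33 34 34 34 35 36 36 37 39 40 40 41 42 43
54 194 178 119 81 52 40 30 24 28 31 35 33 32 32 32 32 33 33 33 35 36 36 37 38 38 39 40 41
56 196 194 145 108 85 68 54 40 33 28 30 31 32 34 34 33 33 32 32 33 35 36 36 36 38 39 39 40
```

View pics/q1.png

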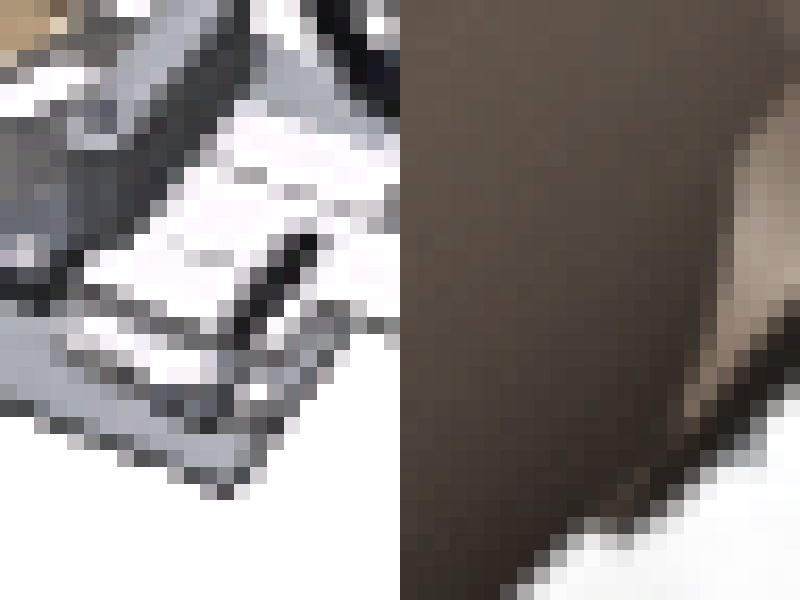

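```bash
cat > ov.py <<'E'
import sys
from rect import *
s=np.load(sys.argv[1]+".npz"); ps=[.4945,.0897,1.74]; S=float(sys.argv[2])
u,v=map(int,pix(s,fix2w(ps,[[-.08,.03,.021]])[0])); K=25
base=cv2.convertScaleAbs(cv2.resize(s["image"][v-8:v+16,u-8:u+8,::-1],(16*K,24*K),interpolation=cv2.INTER_NEAREST),alpha=1.0)
im=[]
for M in (None,float(sys.argv[3])):
    a=base.copy()
    def poly(P,c):
        q=(pix(s,fix2w(ps,np.array(P)/1000))-[u-8,v-8]+.5)*K
        cv2.polylines(a,[q.astype(np.int32)],True,c,1)
    if M:
        box=lambda x0,x1,y0,y1,z:[(x0,y0,z),(x1,y0,z),(x1,y1,z),(x0,y1,z)]
        poly(box(M-7,M+7,42,60,27),(0,0,255)); poly(box(M-7,M+7,42,60,10),(0,0,150))
        poly(box(M-2,M+2,34,42,25),(0,255,255))
        th=np.linspace(0,6.28,30); poly(np.stack([M+5*np.cos(th),51+5*np.sin(th),0*th+33],1),(0,255,0))
        X=-61.7-S; poly(box(X-3,X+3,8,33,21),(255,0,0))
    im.append(a)
cv2.imwrite("pics/"+sys.argv[4]+".png",np.hstack(im))
E
python3 ov.py q1scene 23.6 -87.5 ov1
```

```text
(no output)
```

View pics/ov1.png

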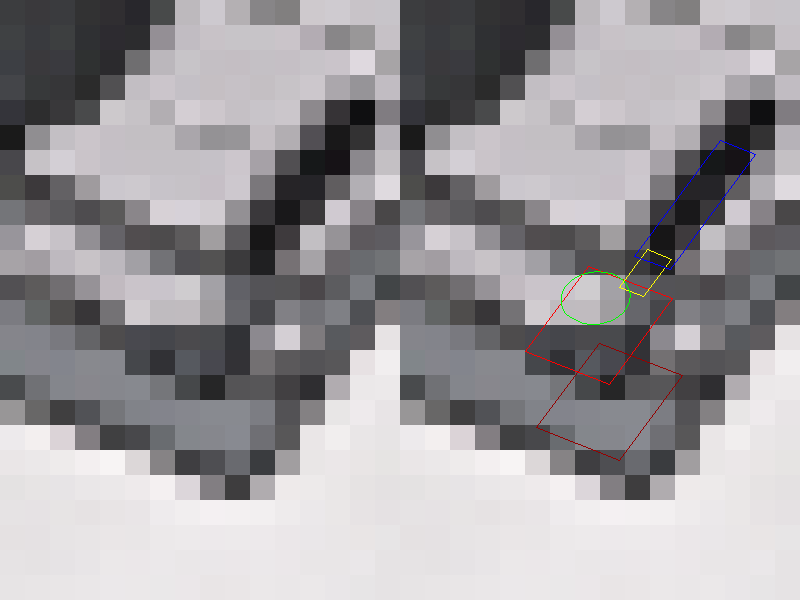

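```bash
cat > ptr.py <<'E'
import sys
from rect import *
ps=[.4945,.0897,1.74]
for n in sys.argv[1:]:
    s=np.load(n+".npz"); im=rect(s,ps,.021,-.105,-.045,0.012,.030,k=4000,inter=cv2.INTER_LINEAR).mean(2)
    xs=np.arange(-.105,-.045,1/4000)*1000; pr=im.mean(0)[:len(xs)]
    i0=np.argmin(np.where((xs>-92)&(xs<-57),pr,999)); 
    l=i0
    while pr[l]<115: l-=1
    rr=i0
    while pr[rr]<115: rr+=1
    print(n,"min",xs[i0].round(2),"L",xs[l].round(2),"R",xs[rr].round(2),"mid",((xs[l]+xs[rr])/2).round(2))
E
python3 ptr.py scene0 scene5 scene7 scene8 p1 q1scene
```

```text
scene0 min -61.5 L -66.25 R -55.25 mid -60.75
scene5 min -61.5 L -66.0 R -55.5 mid -60.75
scene7 min -61.5 L -66.0 R -55.25 mid -60.62
scene8 min -61.5 L -66.0 R -55.5 mid -60.75
p1 min -75.5 L -80.25 R -69.75 mid -75.0
q1scene min -84.5 L -89.5 R -79.25 mid -84.37
```

carry_out(
  motion=[0, 0.001, 0, 0, 0, 0.001, 0, 0, 0, 0, 0, 0, 0, 0, 0, 0, 0, 0, 0, 0],
)

```text
clock: 26.7
ee_pos: [0.518, -0.0603, 0.0417]
ee_rot: [-3.123, -0.269, 0.002]
force: [-5.0, 10.4, 14.1]
width: 0.0135
```

```bash
python3 obs2.py q2 | head -2; python3 ptr.py q2scene; python3 ov.py q2scene 25.4 -87.4 ov2; python3 - <<'E'
from h import *
s=np.load("q2scene.npz"); u,v=map(int,pix(s,[.49,.03,.05]))
cv2.imwrite("pics/q2w.png",cv2.resize(s["image"][v-36:v+36,u-48:u+48,::-1],(800,600),interpolation=cv2.INTER_CUBIC))
E
```

```text
t 26.7 pos [ 0.518  -0.0603  0.0417] yaw_x 0.1721 zdir [-0.002  0.006 -1.   ] F [-5.  10.4 14.1] w 0.0135 q [-0.63  0.67  0.9   2.06 -0.76  0.79 -0.65]
slide est 0.025320098176387744 lat 4.587672884472331e-05
q2scene min -86.5 L -91.5 R -80.75 mid -86.12
```

View pics/ov2.png

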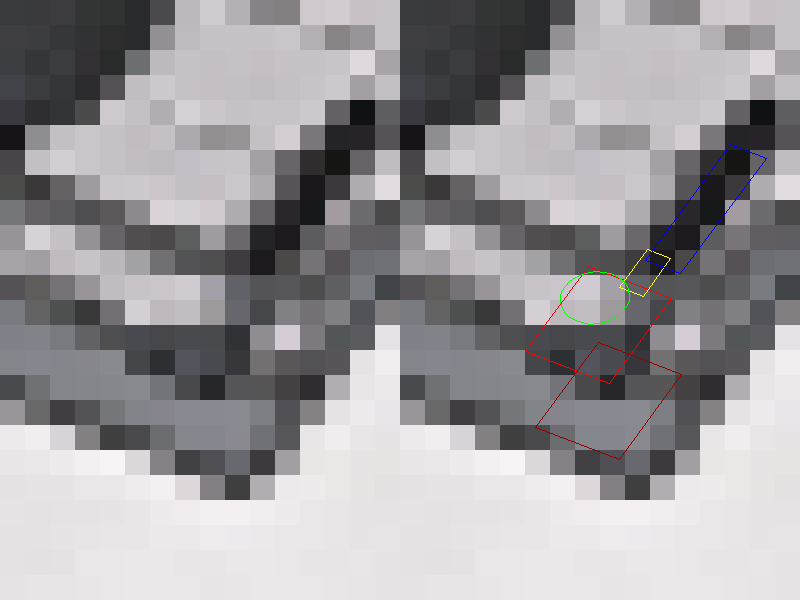

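View pics/q2w.png

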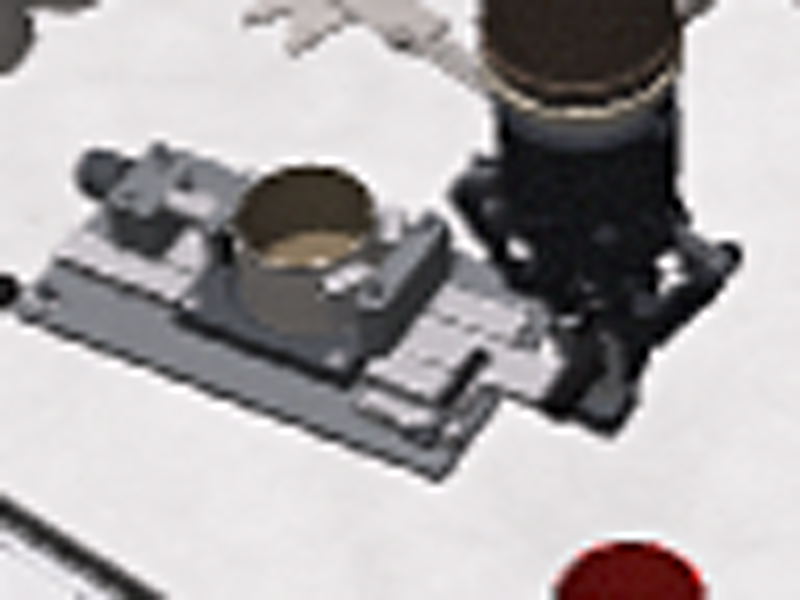

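```bash
python3 - <<'E'
from rect import *
ps=[.4945,.0897,1.74]
ss=[np.load(n+".npz") for n in ["scene0","scene3","scene4","scene5","scene6","scene7","scene8"]]
g=np.mean([s["image"].mean(2) for s in ss],0); s=ss[0]
Z=np.mean([x["range_z"] for x in ss],0); d=dict(s); d["range_z"]=Z; P=cloud(d)
u,v=map(int,pix(s,fix2w(ps,[[-.087,.04,.023]])[0])); print(u,v)
print("      ",*["%4d"%c for c in range(u-9,u+8)])
for r_ in range(v-6,v+8): print(r_,"g",*["%4d"%x for x in g[r_,u-9:u+8]],"   z",*["%3d"%(1000*x) for x in P[r_,u-9:u+8,2]])
for X in (-86,-87.5,-89):
  for y in (34,36,38,40,42): print(X,y,pix(s,fix2w(ps,[[X/1000,y/1000,.024]])[0]).round(2),end=" ")
  print()
sd=np.std([s["image"].mean(2) for s in ss],0)[v-6:v+8,u-9:u+8].mean(); print("sd",sd)
E
```

```text
215 195
        206  207  208  209  210  211  212  213  214  215  216  217  218  219  220  221  222
189 g   46   24  140  193  202  139   56   23   49  136  152  188  195  193  192  191  196    z  30  26  21  22  23  20  24  24  23  21  20  20  21  16  21  20  18
190 g   30   70  191  208  141   57   24   21  178  197  194  152  137  157  193  199  165    z  27  21  22  21  22  24  23  24  18  21  20  21  21  20  21  20  20
191 g   35   74   59  100   92   46   24  135  188  192  191  191  192  211  194  187  107    z  23  15  16  19  24  25 200  20  21 199  19  19  19  20  21  19  66
192 g   93  115   97   91   56   30   54  205  210  196  194  191  191  192  211  126   39    z   9   9  11  14  18  21  21  20  20  21  21  20  21  22  20  18  60
193 g  140  147  206  192  147  104   81   75   89  151  197  202  199  197  138   88  100    z  10  22  21  21   8  14  16  17  19  20  20  18  22  21  19  14  10
194 g  110  162  156  185  195  183  159  111   80   75   54  107  206  183   96  107  113    z  22  21  22  21 200  22  11  11  14  16  18  19  21  21  16  11   7
195 g  109   80 
[... 974 characters left out ...]
 228  232  236  208  125   61   69  106  130  133  135  109   83  225  235  228  225    z   3   2   2   0   4   5   7   8  11   9  10   9   6   0 180   1   1
202 g  226  227  230  233  237  241  212  127   63   78  104   57  156  226  229  227  224    z   1   1   2   0   0   1   0   4   7   8   9   9   1   1   0   1   0
-86 34 [216.55 193.72] -86 36 [216.28 194.1 ] -86 38 [216.   194.47] -86 40 [215.72 194.84] -86 42 [215.44 195.22] 
-87.5 34 [216.91 193.86] -87.5 36 [216.63 194.23] -87.5 38 [216.36 194.61] -87.5 40 [216.08 194.98] -87.5 42 [215.8  195.36] 
-89 34 [217.27 194.  ] -89 36 [216.99 194.37] -89 38 [216.71 194.74] -89 40 [216.44 195.12] -89 42 [216.16 195.49] 
sd 2.221401803578338
```

```bash
python3 - <<'E'
from plant import r
o=r.get_obs(); print(o["clock"],o["ee_pos"].round(4),o["force"].round(1),o["width"])
print(r.job_done())
E
```

```text
26.8 [ 0.518  -0.0604  0.0417] [-5.1 10.6 14.3] 0.013494150002789968
the job is handed in; nothing more can be done
None
```

I put the lone steel cup in the nest, upright and fully down, and let go. I then gripped the T-handle, drew the slide out to about 25.4 mm, and handed in at 26.8 s while still holding it there.

**Mishap:** on my first release I set the gripper opening to 60 % as the arm rose. That closed the fingers on the cup again and lifted it back out. I measured how it hung, put it back in the nest until it touched down at about 6 N, and opened fully. The next picture showed it standing free in the nest.

**Last checks:**
- **Slide travel:** arm position and pointer movement in the scene picture agree, at 25.3 and 25.4 mm. The handle pull was steady at about 11 N.
- **Set-mark position:** this is the weakest figure, because one pixel covers about 3 mm and the arm blocked the top camera at the end. Tip, screw and block edge together gave 25.3–25.8 mm, so I trust it to about ±1 mm. An early scene reading of about 28 mm disagreed. I dropped it when depth data showed I had taken the block's dark side face for the pointer.
- **Cup:** it looked upright against the anvil in the last picture.
- **Other items:** I saw no shift in the last close-up, but I did not check each one separately.
- **Grip:** the finger opening on the 16 mm bar read 13.5 mm. I took this as the pads giving way, because the slide followed the arm without slipping.

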